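Press a brake lining in the bench jig

ROBOT

A 6-joint arm with a two-finger parallel gripper is mounted at the origin on the work surface. World frame = base frame: x ahead of the robot, y to its left, z up, the work surface at z = 0. Lengths are in m, angles in rad, forces in N, time in s.
With the tool pointing down it reaches from about 0.4 to 0.825 m from the base axis. Payload 7 kg.
Tool frame: the origin (TCP) lies midway between the tips of the shut fingers; the grasp point (between the pads) lies 19 mm behind it; y points along the fingers, z is the direction in which the jaws open and shut, and the axes are right-handed (so a half turn about y gives the same grasp; the last joint's range is limited). The gripper opens to 88 mm and grips with 3 to 60 N. Pads are 19 mm wide; open, the fingers measure 130 mm over their backs; the gripper's body (78 mm by 193 mm) begins 47 mm behind the grasp point.
Start: joints at [1.522, 0.359, 0.012, 0, -1.224, -0.288], TCP at [0.223, 0.637, 0.227] pointing down, gripper open.
Joint ranges: [-3.07, 3.07], [-1.43, 2.12], [-1.02, 1.25], [-3.03, 1.67], [-3.05, -0], [-3.03, 3.03]. Speed limits (rad/s): [2.39, 2.39, 3.01, 3.14, 3.14, 3.14].

INTERFACE

Orientations are given as [roll, pitch, yaw] about the fixed x, y, z axes, in that order (R = Rz(yaw) Ry(pitch) Rx(roll)).
In Python, from station import arm gives the robot as it stands.
- The arm moves only by the tool move_arm, never from a script. Its argument "deltas" is a list of rows, each an object with "dp": the shift along the tool's x, y, z in mm, a list of three; "rotation": the turn, a rotation vector about the tool's x, y, z in degrees, a list of three. A call has 1 to 5 rows; each row shifts and turns the pose as measured when the row begins, along the tool's axes as they then stand; what a row does not reach is not made up. A row lasts 1/12 s, in which the tool goes at most 41.7 mm and 7.16 degrees, less where a joint would pass 70% of its speed; a pose out of reach is approached as far as the arm can. A call is refused whole if a number of a shift passes 41.7 or a number of a turn 7.16, either way. A call with a gripper value outside its range is refused whole. "jaw" is the closure in counts, from 0 (fully open) to 255 (shut), set as the call begins (left out, the last holds). The fingers move at their own pace and stop on an object; "squeeze" is the grip in N (left out, the last holds). Time passes only in rows, so rows that do not move let the fingers close. It gives the time, the measured TCP pose, the force and the opening at its end, in the units of the state.
- arm.get_state(): the state, without advancing time (a new reading comes with each control period).
- arm.grab_frame(name): name is "scene" or "side" or "wrist"; returns a dict with "pixels" (384x512x3 uint8, red, green, blue), "z_map" (384x512 float32, m along the optical axis (not along the pixel's ray), 0 where there is no reading), "fx", "fy", "cx", "cy" (pixels), "cam_to_world" (4x4, takes a point from camera to world coordinates); the wrist camera has in their place "mount" (4x4, takes a point from camera to tool coordinates, whose origin is the TCP and whose axes are the tool frame's). Camera axes: x right, y down, z forward; pixel columns grow to the right and rows downward; lengths in m; the calibration is good to about 2 mm. The wrist camera is an equidistant fisheye: a pixel r from the principal point sees the ray r / f radians off the axis. A picture is of the moment at which its call begins: read the wrist's pose just before it.
- arm.job_done(): hands the job in, once; it reports no verdict.
The state is a dict: "t": time; "q": joint angles; "qd": joint speeds; "joint_efforts": joint torques, N m; "eef_pos": TCP position; "ee_rot": TCP orientation; "force": force on the tool from outside, world axes, zero at the start; "moment": the same for the moment, N m; "width": finger opening in m.
Only numpy, scipy, OpenCV 4.12 (cv2) and the standard library are available. Lean on these libraries where they do the work, as an engineer would, in place of code of your own. Each camera call takes 0.05 s, during which the arm holds its last target.

TASK

Slide the black-handled steel carrier, lining side up, edgewise into the slot of the grey jig until it is fully home. Then fit the plate cover onto the jig, its capped boss at the end away from the slot mouth: slide it over the locating pin until it drops on, square with the jig, and press it firmly down by its handle, against the springs, until the plate is down on the lining. Finish while still holding the cover by its handle and pressing it down - do not let go - and leave the other things on the bench where they are.

Things in the scene. Friction and masses are not known exactly. Their poses are not given: they have to be found in the camera images.
- jig: Grey press jig, 150 (x) by 130 (y) mm, fixed; place and yaw differ each time. Origin: centre of its underside, on the bench; z up; jig +x points away from the slot's mouth. Beside and behind the slot lies a flat sprung aluminium bed, x -58 to 70, y -60 to 60 mm, its top 46 mm above the bench at rest.
- jig_slot (a point): Middle of the slot's floor at its mouth, jig x -75, y 0, z 30 mm; jig axes. The flat floor runs from here 95 mm along +x. Slot 45 mm wide between cheeks, whose tops are at z 38 mm. Over the mouth a bridge, 14 mm deep in x, from z 45 to 51 mm (15 mm opening); behind it the slot is open to the sky.
- jig_pin (a point): Centre of the top of the locating pin, jig x 47, y 0, z 54 mm; jig axes. Steel, 12 mm in diameter, tip chamfered to 8 mm; fixed, stands 8 mm out of the resting bed.
- bed (a joint): How far the sprung bed is pressed down, m: 0 at rest, 0.008 at its stop. It begins to yield at about 7.5 N, plus 0.5 N per mm; the cover's weight alone does not press it down. With the carrier home, the cover meets the lining at about 0.006; a firm push is 15 to 25 N.
- carrier_grip (a point): Centre of the carrier's black handle, 13 mm above its underside. Handle 70 long (x), 22 wide (y), 26 mm high; +x points to the steel blade, z up. About 0.2 kg, lies flat, balances about 45 mm ahead of this point.
- carrier_shoulder (a point): Underside of the carrier where handle ends and blade begins, 35 mm ahead of the handle's centre; carrier axes. Blade 80 long, 40 wide, 5 mm thick, nose corners cut to 30 mm wide; dark lining on it 50 by 34 mm, its top 10 mm above the underside. Fully home, the handle's end face touches the bridge and this point is at the slot's mouth point, carrier +x along jig +x.
- cover_grip (a point): Centre of the cover's wooden handle, 30 mm above the underside. Cover: aluminium plate 120 (x) by 90 (y) by 10 mm, about 0.35 kg, lying flat. Handle block in its middle, 44 (x) by 24 (y), from 10 to 50 mm above the underside. Capped round boss 28 mm across, to 24 mm above the underside, 39 mm along +x from the handle, over the blind hole.
- cover_hole (a point): Centre of the mouth of the blind hole in the cover's underside, 39 mm along cover +x from the middle; cover axes. 15 mm wide, about 21 mm deep. Fitted, cover +x runs along jig +x and the front edge clears the bridge by about 9 mm; underside then 46 mm above the bench on the resting bed, 40 mm when pressed onto the lining.
- spray: Bystander: spray can with green band, 60 mm diameter, 190 mm tall, standing. Origin at its underside centre.
- grease: Bystander: white jar with black lid, 66 mm diameter, 70 mm tall. Origin at its underside centre.
- spanner: Bystander: spanner, 170 mm long, lying flat. Origin at its underside (mid-length region).
- driver: Bystander: screwdriver, 190 mm long, lying. Origin at its underside (mid-length region).
- sprocket: Bystander: stepped dark steel sprocket stack, about 100 mm diameter, 18 mm high, lying flat. Origin at its underside centre.
- bearing: Bystander: steel ring, 48 mm outer diameter, 14 mm high, lying flat. Origin at its underside centre.
- hubcone: Bystander: stepped steel hub cone, 36 mm diameter foot, 22 mm tall. Origin at its underside centre.
There are look-alikes about, which are no part of the job. Leave any pink, red or turquoise look-alike of the part that bears cover_grip alone.

How it is judged:
On the way, in this order (a step that is already met when the one before it is completed fails the run):
1. the carrier lies fully home in the jig's slot (x of carrier_shoulder in the frame of jig above -0.081 m and z of carrier_shoulder in the frame of jig between 0.027 and 0.0335 m and y of carrier_shoulder in the frame of jig between -0.006 and 0.006 m and angle between the x axis of carrier_shoulder and the x axis of jig, either way round below 0.15 rad and not (horizontal distance between cover_hole and jig_pin below 0.004 m and z of cover_hole in the frame of jig below 0.0485 m and angle between cover_hole's own z axis and vertical below 0.08 rad and angle between the x axis of cover_hole and the x axis of jig, either way round below 0.12 rad and x of cover_grip in the frame of jig below 0.03 m)), for 0.2 s.
2. the cover has dropped onto the locating pin, square with the jig, with the carrier home (x of carrier_shoulder in the frame of jig above -0.081 m and z of carrier_shoulder in the frame of jig between 0.027 and 0.0335 m and y of carrier_shoulder in the frame of jig between -0.006 and 0.006 m and angle between the x axis of carrier_shoulder and the x axis of jig, either way round below 0.15 rad and horizontal distance between cover_hole and jig_pin below 0.004 m and z of cover_hole in the frame of jig below 0.0485 m and angle between cover_hole's own z axis and vertical below 0.08 rad and angle between the x axis of cover_hole and the x axis of jig, either way round below 0.12 rad and x of cover_grip in the frame of jig below 0.03 m), for 0.1 s.
At the end, for the whole second after the job is handed in: Carrier within 6 mm of home on the slot floor; cover over the pin (hole within 4 mm of it), square within 0.12 rad, level within 0.08 rad, bed pressed down over 4.8 mm (about 1 mm short of the lining or less); fingers still holding the cover, which is still (all of step 2 and value of joint bed above 0.0048 m and contact force between the fingers and cover above 3 N and contact force between the fingers and carrier below 0.5 N and linear speed of cover below 0.02 m/s); the arm keeps its last pose, push and grip.
It fails at once if a bystander was moved by more than 30 mm (distance of any of spray, grease, spanner, driver, sprocket, bearing, hubcone from where it was at the start of the episode above 0.03 m).
It also fails if it takes over 64 s, if anything falls off the work surface, if the arm or the gripper's body presses on something with over 40 N, if the wrist force passes 120 N, or if a joint passes its speed limit or range.

## Working session

There is one attempt and no reset: what is moved stays moved. The work goes in short steps, Python scripts to look and compute and a tool call to move; the robot and the scene stay as the last step left them, time stands still between calls to the robot, and variables do not carry over. Pictures are saved under pics/ and viewed, and the job is handed in when it is done.

Besides the shell and the picture viewer there is one more tool, called after "Emit:" as name(argument=value, ...), one argument or row to a line, values as JSON. move_arm: Moves the arm, as the interface text tells. Its arguments: {"type":"object","properties":{"deltas":{"type":"array","items":{"type":"object","properties":{"dp":{"type":"array","items":{"type":"number"}},"rotation":{"type":"array","items":{"type":"number"}}}}},"jaw":{"type":"number"},"squeeze":{"type":"number"}},"required":["deltas"]}

```bash
ls; mkdir -p pics; cat > h.py <<'E'
import numpy as np, cv2
from station import arm
from scipy.spatial.transform import Rotation as R
def save(n,tag):
    f=arm.grab_frame(n); cv2.imwrite(f'pics/{tag}.png',f['pixels'][:,:,::-1]); np.save(f'pics/{tag}.npy',f,allow_pickle=True); return f
def load(tag): return np.load(f'pics/{tag}.npy',allow_pickle=True).item()
def world(f,u,v,z=None):
    T=np.array(f['cam_to_world']); d=np.array([(u-f['cx'])/f['fx'],(v-f['cy'])/f['fy'],1.])
    if z is None:
        return T[:3,:3]@(d*f['z_map'][int(round(v)),int(round(u))])+T[:3,3]
    r=T[:3,:3]@d; s=(z-T[2,3])/r[2]; return T[:3,3]+s*r
def cloud(f):
    h,w=f['z_map'].shape; u,v=np.meshgrid(np.arange(w),np.arange(h)); z=f['z_map']
    p=np.stack([(u-f['cx'])/f['fx']*z,(v-f['cy'])/f['fy']*z,z],-1); T=np.array(f['cam_to_world'])
    return p@T[:3,:3].T+T[:3,3]
def crop(tag,u0,v0,u1,v1,out,s=4):
    im=cv2.imread(f'pics/{tag}.png')[v0:v1,u0:u1]; cv2.imwrite(f'pics/{out}.png',cv2.resize(im,None,fx=s,fy=s,interpolation=cv2.INTER_CUBIC))
E
python3 - <<'E'
from h import *
for n in('scene','side','wrist'):
    f=save(n,n+'0'); print({k:(v if not hasattr(v,'shape') or v.size<20 else v.shape) for k,v in f.items()})
print(arm.get_state())
E
```

```text
pics
{'pixels': (384, 512, 3), 'z_map': (384, 512), 'fx': 417.387080525738, 'fy': 417.387080525738, 'cx': 256.5094047657826, 'cy': 195.6600280660418, 'cam_to_world': array([[-0.71485758,  0.57233491, -0.40176036,  1.03872989],
       [ 0.69919847,  0.59325496, -0.39896122,  0.48959775],
       [ 0.01000689, -0.56611068, -0.8242685 ,  1.08030184],
       [ 0.        ,  0.        ,  0.        ,  1.        ]])}
{'pixels': (384, 512, 3), 'z_map': (384, 512), 'fx': 477.682086804166, 'fy': 477.682086804166, 'cx': 254.50929012521053, 'cy': 188.30413971377376, 'cam_to_world': array([[-0.99992348,  0.00619548,  0.01070792,  0.5443792 ],
       [-0.00188705,  0.7790466 , -0.62696318,  1.13077812],
       [-0.01222631, -0.62693541, -0.77897529,  1.46055089],
       [ 0.        ,  0.        ,  0.        ,  1.        ]])}
{'pixels': (384, 512, 3), 'z_map': (384, 512), 'fx': 297.3186396354542, 'fy': 297.3186396354542, 'cx': 258.7720780296502, 'cy': 188.24129742243244, 'mount': array([[-9.17272861e-04,  9.56624523e-01,  2.91322295e-01,
        -7.85820560e-02],
       [ 1.04006768e-06, -2.91322417e
[... 160 characters left out ...]
.00000000e+00,  0.00000000e+00,
         1.00000000e+00]])}
{'t': 0.15, 'q': array([ 1.52209617e+00,  3.59233223e-01,  1.12771186e-02, -2.47390490e-04,
       -1.22410080e+00, -2.88068793e-01]), 'qd': array([ 0.00012355, -0.0015859 ,  0.00234788,  0.00020232,  0.00067777,
       -0.00050865]), 'joint_efforts': array([-1.78243507e-03, -5.83272994e+01,  2.93291223e+01,  7.00120524e+00,
        8.77386192e-03, -1.12201828e-04]), 'eef_pos': array([0.22297257, 0.63672126, 0.22583558]), 'ee_rot': array([-1.56952161e+00,  1.35153131e-04,  2.80473958e+00]), 'force': array([ 1.30702152, -0.25908601, -0.28955776]), 'moment': array([-0.01910869, -0.02582985, -0.01706025]), 'width': 0.08745129660582991}
```

View pics/scene0.png

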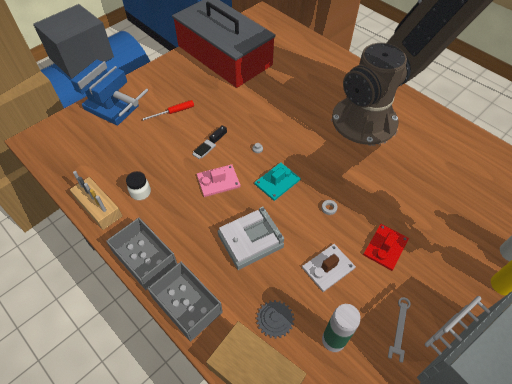

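View pics/side0.png

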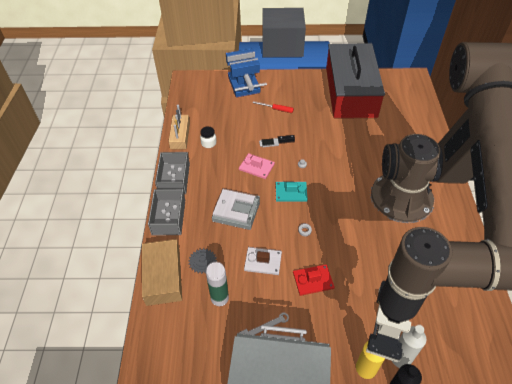

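View pics/wrist0.png

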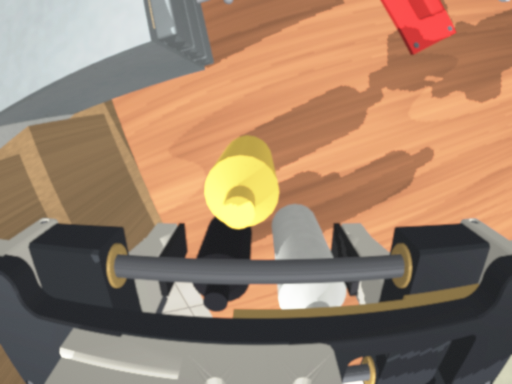

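```bash
python3 - <<'E'
from h import *
crop('scene0',205,195,365,300,'c1',5)
crop('scene0',180,115,260,170,'c2',8)
crop('side0',205,180,345,300,'c3',5)
E
```

```text
(no output)
```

View pics/c1.png

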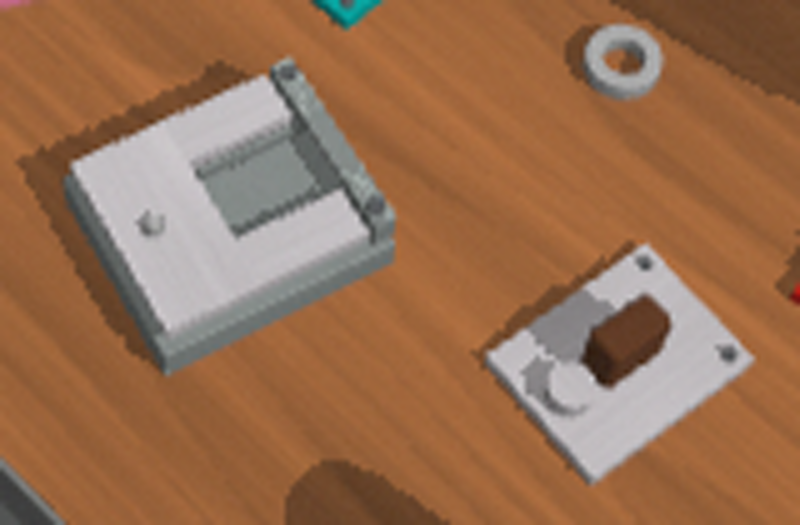

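View pics/c2.png

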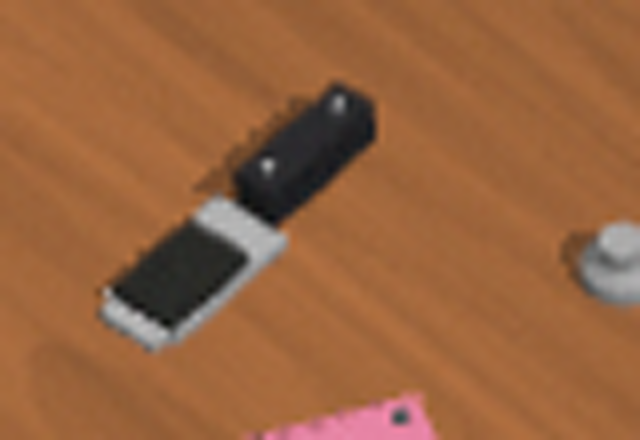

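View pics/c3.png

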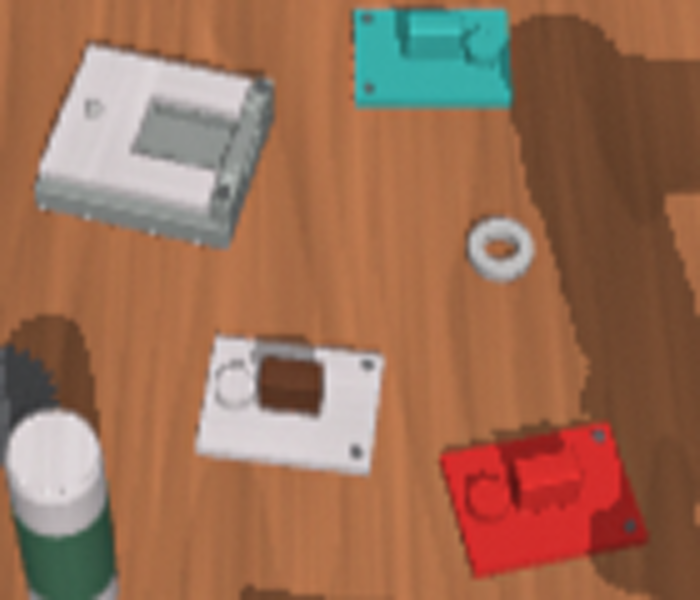

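```bash
python3 - <<'E'
from h import *
regs={'scene':{'jig':(212,200,292,272),'cover':(298,238,362,295),'carr':(188,120,234,164)},
'side':{'jig':(208,184,264,232),'cover':(240,242,288,280),'carr':(254,128,300,152)}}
for n in('scene','side'):
    f=load(n+'0'); P=cloud(f)
    for k,(a,b,c,d) in regs[n].items():
        p=P[b:d,a:c].reshape(-1,3)
        col=f['pixels'][b:d,a:c].reshape(-1,3).astype(int)
        print(n,k,'bench z',np.median(p[p[:,2]<0.004,2]), end=' ')
        lo={'jig':(.038,.07),'cover':(.007,.013),'carr':(.004,.04)}[k]
        q=p[(p[:,2]>lo[0])&(p[:,2]<lo[1])]
        r=cv2.minAreaRect((q[:,:2]*1000).astype(np.float32)); print(len(q),r, 'zmed',np.median(q[:,2]))
        if k=='cover':
            q=p[p[:,2]>.04]; print('  handle',q.mean(0),len(q),cv2.minAreaRect((q[:,:2]*1000).astype(np.float32)))
            q=p[(p[:,2]>.0215)&(p[:,2]<.0265)]; print('  boss',np.median(q,0),len(q))
        if k=='carr':
            q=p[p[:,2]>.022]; print('  handle',q.mean(0),len(q),cv2.minAreaRect((q[:,:2]*1000).astype(np.float32)))
            q=p[(p[:,2]>.003)&(p[:,2]<.014)]; print('  blade',q.mean(0),len(q),cv2.minAreaRect((q[:,:2]*1000).astype(np.float32)))
        if k=='jig':
            q=p[p[:,2]>.0485]; print('  bridge+pin',q.mean(0),len(q),cv2.minAreaRect((q[:,:2]*1000).astype(np.float32)))
f=load('scene0')
print(world(f,205+150/5,195+222/5,.054))
f=load('side0'); print(world(f,205+94/5,180+106/5,.054))
E
```

```text
scene jig bench z -1.479979045715396e-05 1612 ((635.2354736328125, 69.02771759033203), (123.0710220336914, 146.90957641601562), 74.42034912109375) zmed 0.046331944717127316
  bridge+pin [0.64207313 0.10273812 0.11236845] 367 ((778.6742553710938, 272.2361145019531), (656.305908203125, 169.59503173828125), 54.378597259521484)
scene cover bench z -0.00013575010276156707 836 ((538.4625854492188, 281.6570129394531), (91.01446533203125, 121.61739349365234), 82.31097412109375) zmed 0.00996662533072401
  handle [0.6053388  0.30948005 0.1824641 ] 162 ((781.3660888671875, 373.3586120605469), (563.5597534179688, 37.29465866088867), 20.52031898498535)
  boss [0.57525875 0.27765447 0.02342453] 76
scene carr bench z 0.0002686614034386192 442 ((469.4186096191406, -306.3104553222656), (203.50059509277344, 152.2693328857422), 49.7308349609375) zmed 0.010069273532314793
  handle [ 0.46932699 -0.25803434  0.08470882] 108 ((739.3895874023438, 72.72137451171875), (1024.7132568359375, 59.37775421142578), 51.00322341918945)
  blade [ 0.48566898 -0.30073787  0.00652962] 426 ((468.91510009765625, -306.601318
[... 603 characters left out ...]
2080463 ] 97 ((534.5482788085938, 700.181640625), (861.2083740234375, 41.100257873535156), 89.9538803100586)
  boss [0.56872069 0.283937   0.02376116] 35
side carr bench z -0.0013329748061704505 295 ((468.4027099609375, -306.67864990234375), (141.06680297851562, 190.68406677246094), 89.12294006347656) zmed 0.009429996499745075
  handle [ 0.44843115 -0.09463835  0.2313951 ] 49 ((470.85369873046875, 407.8722839355469), (1451.893310546875, 63.25157165527344), 86.68702697753906)
  blade [ 0.48345989 -0.30117081  0.00675188] 253 ((469.501953125, -307.3438720703125), (195.14419555664062, 141.71266174316406), 0.16884233057498932)
[0.68474194 0.05681285 0.054     ]
[0.67733377 0.05910504 0.054     ]
```

```bash
python3 - <<'E'
from h import *
crop('side0',250,125,305,157,'c4',12)
f=load('scene0')
g=lambda x,y,z:world(f,180+(x-3.5)/8,115+(y-3.5)/8,z)
a=g(340,103,.026);b=g(267,165,.026); n1=g(100,312,.005);n2=g(155,347,.005)
print(a,b,(a+b)/2,n1,n2); d=b-a; print(np.arctan2(d[1],d[0])); d=(n1+n2)/2-(a+b)/2; print(np.arctan2(d[1],d[0]),np.hypot(*d[:2]))
E
```

```text
[ 0.41079081 -0.30719098  0.026     ] [ 0.45709701 -0.30174585  0.026     ] [ 0.43394391 -0.30446842  0.026     ] [ 0.5503878  -0.30319807  0.005     ] [ 0.54600646 -0.27266877  0.005     ]
0.11705219187331034
0.1437245246164536 0.11544350963886861
```

View pics/c4.png

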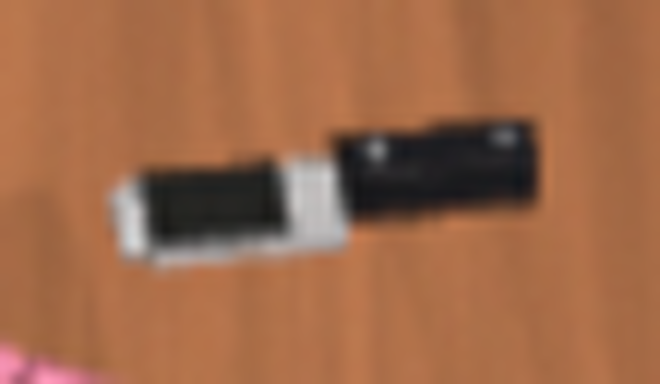

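```bash
cat >> h.py <<'E'
def plan(targets, n=5, vmax=40., wmax=7.0, level=True, quiet=False):
    """targets: list of (xyz, yaw); prints rows in tool frame from current state"""
    s=arm.get_state(); p=np.array(s['eef_pos']); Rm=R.from_euler('xyz',s['ee_rot'])
    print('t',round(s['t'],2),'pos',p.round(4),'rot',np.array(s['ee_rot']).round(4),'F',s['force'].round(1),'w',round(s['width'],4))
    rows=[]
    for xyz,yaw in targets:
        for _ in range(60):
            Rt=R.from_euler('xyz',[-np.pi/2,0,yaw]); dpw=np.array(xyz)-p; rv=(Rm.inv()*Rt).as_rotvec(degrees=True)
            if np.linalg.norm(dpw)<6e-4 and np.linalg.norm(rv)<.15: break
            d=Rm.inv().apply(dpw)*1000; k=max(1,np.linalg.norm(d)/vmax,np.linalg.norm(rv)/wmax)
            d=np.round(d/k,1); r=np.round(rv/k,1)
            rows.append({'dp':d.tolist(),'rotation':r.tolist()})
            p=p+Rm.apply(d/1000); Rm=Rm*R.from_rotvec(r,degrees=True)
    print(len(rows))
    for i in range(0,len(rows),n): print(str(rows[i:i+n]).replace("'",'"'))
E
python3 - <<'E'
from h import *
f=load('scene0'); print('spray', world(f,334,343,0.02), 'bear',world(f,329,207,.01),'sprocket',world(f,274,320,.018))
plan([([.40,.45,.26],1.7),([.47,.26,.26],.5),([.5,.05,.26],-.2)])
E
```

```text
spray [0.6939147  0.42764628 0.02      ] bear [0.38681754 0.15568908 0.01      ] sprocket [0.75913959 0.28309769 0.018     ]
t 0.15 pos [0.223  0.6367 0.2258] rot [-1.5695e+00  1.0000e-04  2.8047e+00] F [ 1.3 -0.3 -0.3] w 0.0875
26
[{"dp": [-25.3, -3.8, 13.0], "rotation": [-0.0, 7.0, -0.0]}, {"dp": [-26.7, -3.8, 9.8], "rotation": [-0.0, 7.0, -0.0]}, {"dp": [-27.7, -3.7, 6.5], "rotation": [-0.0, 7.0, -0.0]}, {"dp": [-28.3, -3.8, 3.1], "rotation": [-0.0, 7.0, -0.0]}, {"dp": [-28.5, -3.7, -0.4], "rotation": [-0.0, 7.0, -0.0]}]
[{"dp": [-28.2, -3.8, -3.8], "rotation": [-0.0, 7.0, -0.0]}, {"dp": [-27.5, -3.7, -7.2], "rotation": [-0.0, 7.0, -0.0]}, {"dp": [-26.4, -3.8, -10.6], "rotation": [-0.0, 7.0, -0.0]}, {"dp": [-25.0, -3.7, -13.7], "rotation": [-0.0, 7.0, -0.1]}, {"dp": [-1.0, -0.2, -0.7], "rotation": [-0.0, 0.3, 0.0]}]
[{"dp": [-20.1, -0.0, -4.6], "rotation": [-0.0, 7.0, 0.0]}, {"dp": [-19.4, -0.0, -7.0], "rotation": [-0.0, 7.0, 0.0]}, {"dp": [-18.4, -0.0, -9.3], "rotation": [-0.0, 7.0, 0.0]}, {"dp": [-17.1, -0.0, -11.5], "rotation": [-0.0, 7.0, -0.0]}, {"dp": [-15.6, -0.0, -13.5], "rotation": [-0.0, 7.0, -0.0]}]
[{"dp": [-13.8, -0.0, -15.3], "rotation": [-0.0, 7.0, -0.0]}, {"dp": [-11.9, -0.0, -16.8], "rotation": [-0.0, 7.0, -0.0]}, {"dp": [-9.8, -0.0, -18.2], "rotation": [-0.0, 7.0, -0.0]}, {"dp": [-7.5, -0.1, -19.2], "rotation": [-0.0, 7.0, -0.0]}, {"dp": [-4.1, -0.0, -16.4], "rotation": [-0.0, 5.8, -0.0]}]
[{"dp": [-13.0, -0.0, -34.7], "rotation": [-0.0, 7.0, -0.0]}, {"dp": [-8.6, -0.0, -36.0], "rotation": [-0.0, 7.0, -0.0]}, {"dp": [-4.2, -0.0, -36.8], "rotation": [-0.0, 7.0, -0.0]}, {"dp": [0.3, -0.0, -37.1], "rotation": [-0.0, 7.0, -0.0]}, {"dp": [4.9, -0.1, -36.8], "rotation": [-0.0, 7.0, -0.0]}]
[{"dp": [6.7, -0.0, -25.9], "rotation": [-0.0, 5.1, -0.0]}]
```

Emit:
move_arm(
  deltas=[
    {"dp":[-25,-5,13],"rotation":[0,7,0]},
    {"dp":[-27,-5,10],"rotation":[0,7,0]},
    {"dp":[-28,-5,6],"rotation":[0,7,0]},
    {"dp":[-28,-5,3],"rotation":[0,7,0]},
    {"dp":[-28,-5,0],"rotation":[0,7,0]},
  ],
)

```text
t: 0.57
eef_pos: [0.3188, 0.5323, 0.2468]
ee_rot: [-1.564, 0.005, 2.184]
force: [0.8, 0.5, -0.3]
width: 0.0875
```

Emit:
move_arm(
  deltas=[
    {"dp":[-28,-3,-4],"rotation":[0,7,0]},
    {"dp":[-28,-3,-7],"rotation":[0,7,0]},
    {"dp":[-26,-3,-11],"rotation":[0,7,0]},
    {"dp":[-25,-3,-14],"rotation":[0,7,0]},
    {"dp":[-20,0,-5],"rotation":[0,7,0]},
  ],
)

```text
t: 0.98
eef_pos: [0.4082, 0.4236, 0.2599]
ee_rot: [-1.568, 0.009, 1.558]
force: [0.9, -0.8, -0.0]
width: 0.0879
```

Emit:
move_arm(
  deltas=[
    {"dp":[-20,0,-7],"rotation":[0,7,0]},
    {"dp":[-19,0,-9],"rotation":[0,7,0]},
    {"dp":[-18,0,-11],"rotation":[0,7,0]},
    {"dp":[-17,0,-13],"rotation":[0,7,0]},
    {"dp":[-15,0,-15],"rotation":[0,7,0]},
  ],
)

```text
t: 1.4
eef_pos: [0.4404, 0.3157, 0.2595]
ee_rot: [-1.574, 0.011, 0.933]
force: [0.7, 0.2, 0.1]
width: 0.0875
```

```bash
python3 - <<'E'
from h import *
plan([([.46,.28,.26],.3)])
E
```

```text
t 1.4 pos [0.4404 0.3157 0.2595] rot [-1.5737  0.0107  0.9333] F [0.7 0.2 0.1] w 0.0875
6
[{"dp": [-3.3, -0.0, -7.1], "rotation": [0.1, 7.0, -0.1]}, {"dp": [-2.4, -0.1, -7.5], "rotation": [0.1, 7.0, -0.1]}, {"dp": [-1.4, -0.1, -7.7], "rotation": [0.0, 7.0, -0.1]}, {"dp": [-0.5, -0.0, -7.9], "rotation": [0.1, 7.0, -0.1]}, {"dp": [0.4, -0.1, -7.9], "rotation": [0.1, 7.0, -0.1]}]
[{"dp": [0.3, -0.0, -1.4], "rotation": [-0.0, 1.3, -0.1]}]
```

Emit:
move_arm(
  deltas=[
    {"dp":[-3,0,-7],"rotation":[0,7,0]},
    {"dp":[-2,0,-7],"rotation":[0,7,0]},
    {"dp":[-1,0,-8],"rotation":[0,7,0]},
    {"dp":[0,0,-8],"rotation":[0,7,0]},
    {"dp":[0,0,-8],"rotation":[0,7,0]},
  ],
)

```text
t: 1.82
eef_pos: [0.4601, 0.2761, 0.2595]
ee_rot: [-1.58, 0.008, 0.308]
force: [-0.2, -0.1, 0.7]
width: 0.0874
```

Emit:
move_arm(
  deltas=[
    {"dp":[0,0,0],"rotation":[0,0,0]},
  ],
)

```text
t: 1.9
eef_pos: [0.4603, 0.275, 0.2594]
ee_rot: [-1.58, 0.009, 0.302]
force: [-0.5, -0.1, -0.6]
width: 0.0877
```

```bash
cat >> h.py <<'E'
def wsave(tag):
    s=arm.get_state(); f=arm.grab_frame('wrist'); T=np.eye(4); T[:3,:3]=R.from_euler('xyz',s['ee_rot']).as_matrix(); T[:3,3]=s['eef_pos']
    f['cam_to_world']=T@np.array(f['mount']); cv2.imwrite(f'pics/{tag}.png',f['pixels'][:,:,::-1]); np.save(f'pics/{tag}.npy',f,allow_pickle=True); print('t',s['t'],s['eef_pos'].round(4),np.array(s['ee_rot']).round(3),'qd',np.abs(s['qd']).max().round(3)); return f
def wray(f,u,v):
    x=np.asarray(u,float)-f['cx']; y=np.asarray(v,float)-f['cy']; r=np.hypot(x,y)+1e-9; th=r/f['fx']
    return np.stack([np.sin(th)*x/r,np.sin(th)*y/r,np.cos(th)],-1)
def wworld(f,u,v,z):
    T=f['cam_to_world']; d=wray(f,u,v)@T[:3,:3].T; s=(z-T[2,3])/d[...,2]; return T[:3,3]+s[...,None]*d
def wproj(f,P):
    T=f['cam_to_world']; c=(np.asarray(P)-T[:3,3])@T[:3,:3]; rho=np.hypot(c[...,0],c[...,1])+1e-12; th=np.arctan2(rho,c[...,2]); r=th*f['fx']
    return np.stack([f['cx']+r*c[...,0]/rho,f['cy']+r*c[...,1]/rho],-1)
def wcloud(f):
    h,w=f['z_map'].shape; u,v=np.meshgrid(np.arange(w),np.arange(h)); d=wray(f,u,v); p=d*(f['z_map']/d[...,2])[...,None]
    T=f['cam_to_world']; return p@T[:3,:3].T+T[:3,3]
E
python3 - <<'E'
from h import *
wsave('w1')
E
```

```text
t 1.9 [0.4603 0.275  0.2594] [-1.58   0.009  0.302] qd 0.13
```

View pics/w1.png

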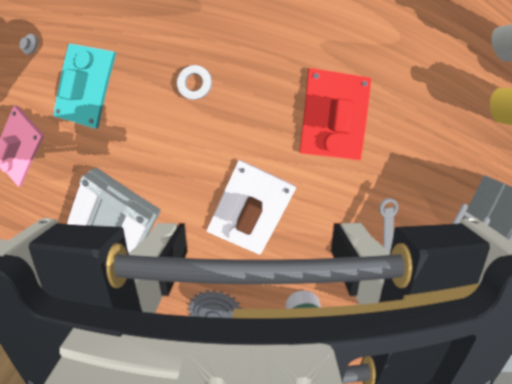

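```bash
python3 - <<'E'
from h import *
crop('w1',195,150,305,260,'c5',5)
E
```

```text
(no output)
```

View pics/c5.png

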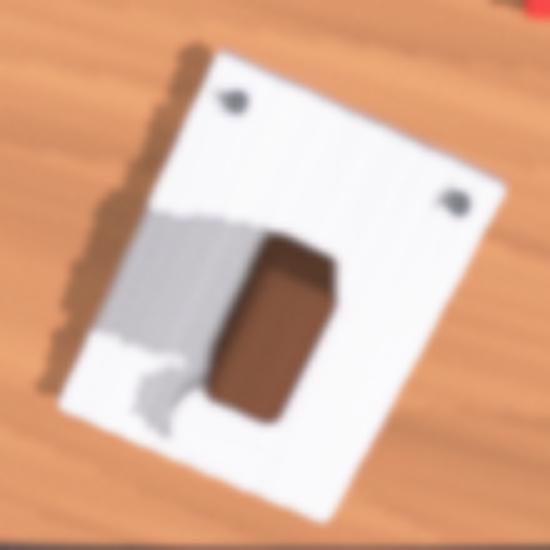

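```bash
python3 - <<'E'
from h import *
f=load('w1'); c=np.array([(218,52),(507,186),(327,523),(58,407)],float); uv=195+(c[:,0]-2)/5,150+(c[:,1]-2)/5
P=wworld(f,uv[0],uv[1],.010); print(P.round(4)); print('centre',P.mean(0), [np.linalg.norm(P[i]-P[(i+1)%4]).round(4) for i in range(4)])
for a,b in((0,3),(1,2)): d=P[b]-P[a]; print(np.arctan2(d[1],d[0]))
d=P[1]-P[0]; print(np.arctan2(d[1],d[0])-np.pi/2); d=P[2]-P[3]; print(np.arctan2(d[1],d[0])-np.pi/2)
# scene check
f=load('scene0'); c=np.array([(645,243),(753,358),(595,482),(488,355)],float)
Q=np.array([world(f,205+(x-2)/5,195+(y-2)/5,.010) for x,y in c]); print(Q.round(4),Q.mean(0),[np.linalg.norm(Q[i]-Q[(i+1)%4]).round(4) for i in range(4)])
d=Q[3]-Q[0];print(np.arctan2(d[1],d[0]))
W=wcloud(load('w1'))[150:262,195:305].reshape(-1,3); print('zmed',np.median(W[(W[:,2]>.006)&(W[:,2]<.014),2]), np.median(W[(W[:,2]<.005),2]))
plan([([.49,.07,.26],-.27)])
E
```

```text
[[0.4707 0.2465 0.01  ]
 [0.4833 0.3365 0.01  ]
 [0.6029 0.3199 0.01  ]
 [0.5902 0.23   0.01  ]]
centre [0.53677478 0.28322542 0.01      ] [np.float64(0.0908), np.float64(0.1208), np.float64(0.0908), np.float64(0.1206)]
-0.13684624140799806
-0.13733879789068212
-0.1386825443350188
-0.14094159906105364
[[0.4732 0.2455 0.01  ]
 [0.4858 0.334  0.01  ]
 [0.6048 0.3198 0.01  ]
 [0.5909 0.2296 0.01  ]] [0.53868057 0.28222653 0.01      ] [np.float64(0.0894), np.float64(0.1199), np.float64(0.0912), np.float64(0.1188)]
-0.13452805027443873
zmed 0.009522689981299182 -0.0005012175608800351
t 1.95 pos [0.4601 0.2754 0.2594] rot [-1.5797  0.0088  0.3083] F [ 0.6 -0.3  0.2] w 0.088
6
[{"dp": [-6.5, 0.3, -39.5], "rotation": [0.1, 6.4, -0.1]}, {"dp": [-2.1, 0.2, -39.9], "rotation": [0.1, 6.4, -0.1]}, {"dp": [2.4, 0.1, -39.9], "rotation": [0.1, 6.4, -0.0]}, {"dp": [6.8, 0.1, -39.4], "rotation": [0.1, 6.4, -0.1]}, {"dp": [11.2, 0.0, -38.4], "rotation": [0.2, 6.3, -0.0]}]
[{"dp": [2.9, 0.0, -7.1], "rotation": [0.0, 1.2, -0.0]}]
```

Emit:
move_arm(
  deltas=[
    {"dp":[22,0,-41],"rotation":[0,7,0]},
    {"dp":[26,0,-41],"rotation":[0,7,0]},
    {"dp":[30,0,-41],"rotation":[0,7,0]},
    {"dp":[34,0,-38],"rotation":[0,7,0]},
    {"dp":[38,0,-35],"rotation":[0,6,0]},
  ],
)

```text
t: 2.37
eef_pos: [0.6004, 0.1207, 0.2606]
ee_rot: [-1.58, 0.002, -0.267]
force: [1.0, 0.2, -0.6]
width: 0.0874
```

```bash
python3 - <<'E'
from h import *
plan([([.635,.068,.26],-.27)])
E
```

```text
t 2.37 pos [0.6004 0.1207 0.2606] rot [-1.5797  0.0021 -0.2673] F [ 1.   0.2 -0.6] w 0.0874
2
[{"dp": [30.0, 0.6, -26.4], "rotation": [0.3, 0.1, -0.1]}, {"dp": [17.3, 0.3, -15.2], "rotation": [0.2, 0.1, -0.0]}]
```

Emit:
move_arm(
  deltas=[
    {"dp":[30,0,-26],"rotation":[0.3,0,0]},
    {"dp":[16,0,-14],"rotation":[0.2,0,0]},
    {"dp":[0,0,0],"rotation":[0,0,0]},
    {"dp":[0,0,0],"rotation":[0,0,0]},
  ],
)

```text
t: 2.7
eef_pos: [0.6393, 0.0624, 0.258]
ee_rot: [-1.573, 0.004, -0.262]
force: [-0.8, 0.2, 0.3]
width: 0.0875
```

```bash
python3 - <<'E'
from h import *
wsave('w2'); crop('w2',170,90,330,230,'c6',5)
E
```

```text
t 2.7 [0.6393 0.0624 0.258 ] [-1.573  0.004 -0.262] qd 0.055
```

View pics/c6.png

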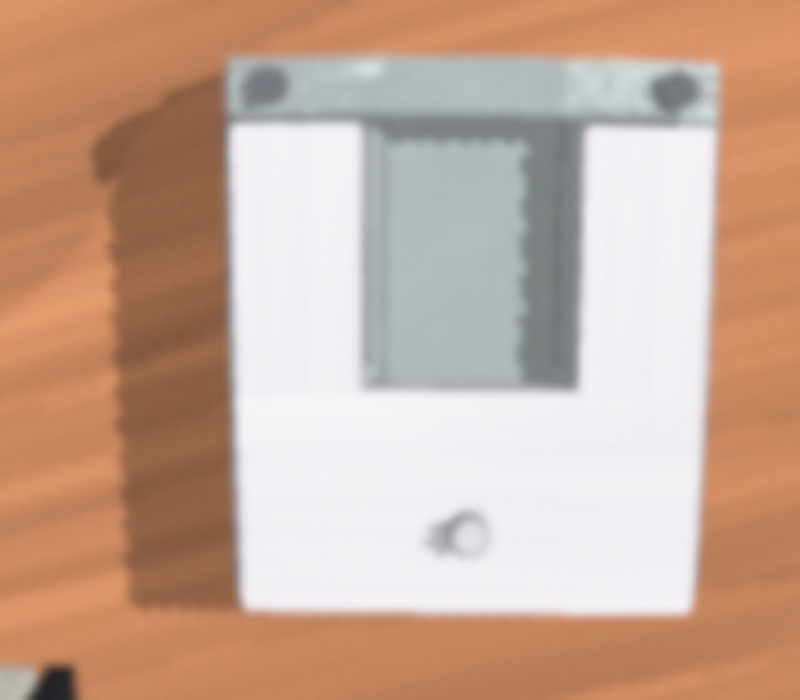

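```bash
cat > fitjig.py <<'E'
from h import *
from scipy.optimize import least_squares
f=load('w2')
c=[((228,57),(-75,-65,51)),((720,65),(-75,65,51)),((242,610),(70,-60,46)),((693,613),(70,60,46)),((468,534),(47,0,54)),((232,121),(-61,-65,51)),((718,125),(-61,65,51))]
uv=np.array([[170+(a[0]-2)/5,90+(a[1]-2)/5] for a,_ in c]); M=np.array([b for _,b in c])/1000
def P(x): return R.from_euler('z',x[2]).apply(M)+[x[0],x[1],0]
r=least_squares(lambda x:(wproj(f,P(x))-uv).ravel(),[.635,.069,-.27],loss='soft_l1',f_scale=.5)
print(r.x); print((wproj(f,P(r.x))-uv).round(2)); print('pin',P(r.x)[4])
w=wworld(f,uv[:,0],uv[:,1],M[:,2]); print(w.round(4))
E
python3 fitjig.py; python3 - <<'E'
from h import *
W=wcloud(load('w2'))
for (x,y) in((290,250),(650,250),(300,500),(600,560),(460,280),(450,90),(60,60)):
    print(W[90+y//5,170+x//5].round(4))
E
```

```text
[ 0.63668658  0.06970192 -0.27086491]
[[-3.91  0.26]
 [ 3.97  0.04]
 [ 0.3   0.02]
 [-0.63  0.22]
 [ 0.15  1.36]
 [-4.63 -1.24]
 [ 4.02 -0.71]]
pin [0.68197295 0.05712637 0.054     ]
[[ 0.5481  0.0319  0.051 ]
 [ 0.5807  0.1476  0.051 ]
 [ 0.688  -0.0072  0.046 ]
 [ 0.7201  0.1097  0.046 ]
 [ 0.6801  0.0574  0.054 ]
 [ 0.5636  0.0285  0.051 ]
 [ 0.595   0.1435  0.051 ]]
[0.5995 0.0331 0.046 ]
[0.6227 0.1205 0.046 ]
[0.6634 0.017  0.0449]
[0.6999 0.0891 0.0449]
[0.6204 0.0718 0.0304]
[0.5713 0.0822 0.0512]
[ 0.533  -0.0219 -0.0022]
```

```bash
sed -i 's/-75,-65,51/-75,-60,51/;s/-75,65,51/-75,60,51/;s/-61,-65,51/-61,-60,51/;s/-61,65,51/-61,60,51/' fitjig.py; python3 fitjig.py; python3 - <<'E'
from h import *
s=arm.get_state();print(s['q'])
plan([([.46,-.27,.22],.12)])
E
```

```text
[ 0.6367879   0.0697255  -0.27142138]
[[ 0.2   0.22]
 [ 0.05 -0.04]
 [ 0.31  0.06]
 [-0.63  0.3 ]
 [ 0.17  1.42]
 [-0.54 -1.26]
 [ 0.11 -0.77]]
pin [0.68206727 0.05712475 0.054     ]
[[ 0.5481  0.0319  0.051 ]
 [ 0.5807  0.1476  0.051 ]
 [ 0.688  -0.0072  0.046 ]
 [ 0.7201  0.1097  0.046 ]
 [ 0.6801  0.0574  0.054 ]
 [ 0.5636  0.0285  0.051 ]
 [ 0.595   0.1435  0.051 ]]
[ 4.00889945e-01  2.91072502e-01 -1.36351691e-02 -4.66290937e-04
 -1.27121313e+00 -2.23364132e+00]
t 2.75 pos [0.6391 0.0627 0.2579] rot [-1.5736  0.0043 -0.2621] F [ 0.3  0.1 -0.1] w 0.0874
10
[{"dp": [-9.1, 4.1, -38.7], "rotation": [0.0, -2.3, -0.0]}, {"dp": [-10.7, 4.1, -38.3], "rotation": [0.0, -2.3, -0.0]}, {"dp": [-12.2, 4.1, -37.9], "rotation": [0.0, -2.3, -0.0]}, {"dp": [-13.7, 4.2, -37.3], "rotation": [0.0, -2.3, -0.0]}, {"dp": [-15.2, 4.1, -36.8], "rotation": [0.0, -2.3, -0.1]}]
[{"dp": [-16.7, 4.1, -36.1], "rotation": [0.0, -2.3, -0.0]}, {"dp": [-18.1, 4.1, -35.4], "rotation": [0.0, -2.3, -0.1]}, {"dp": [-19.5, 4.1, -34.7], "rotation": [0.0, -2.3, -0.0]}, {"dp": [-20.9, 4.1, -33.9], "rotation": [0.1, -2.3, -0.1]}, {"dp": [-11.0, 2.0, -16.4], "rotation": [-0.0, -1.2, 0.0]}]
```

Emit:
move_arm(
  deltas=[
    {"dp":[-10,3,-39],"rotation":[0,-2.5,0]},
    {"dp":[-12,4,-39],"rotation":[0,-2.5,0]},
    {"dp":[-13,4,-38],"rotation":[0,-2.5,0]},
    {"dp":[-14,4,-38],"rotation":[0,-2.5,0]},
    {"dp":[-16,4,-38],"rotation":[0,-2.5,0]},
  ],
)

```text
t: 3.17
eef_pos: [0.5424, -0.1096, 0.2375]
ee_rot: [-1.572, 0.004, -0.008]
force: [0.1, -0.9, -0.2]
width: 0.0875
```

Emit:
move_arm(
  deltas=[
    {"dp":[-17,4,-37],"rotation":[0,-2.5,0]},
    {"dp":[-18,4,-37],"rotation":[0,-2.5,0]},
    {"dp":[-19,4,-36],"rotation":[0,-2.5,0]},
    {"dp":[-17,4,-32],"rotation":[0,-2,0]},
    {"dp":[0,0,0],"rotation":[0,0,0]},
  ],
)

```text
t: 3.58
eef_pos: [0.4736, -0.2584, 0.2228]
ee_rot: [-1.572, 0.002, 0.189]
force: [0.9, 0.6, -0.4]
width: 0.0879
```

```bash
python3 - <<'E'
from h import *
wsave('w3')
E
```

```text
t 3.5833 [ 0.4736 -0.2584  0.2228] [-1.572  0.002  0.189] qd 0.067
```

View pics/w3.png

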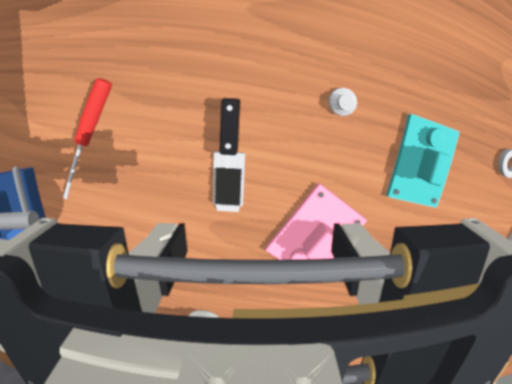

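```bash
python3 - <<'E'
from h import *
crop('w3',190,85,270,220,'c7',6)
E
```

```text
(no output)
```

View pics/c7.png

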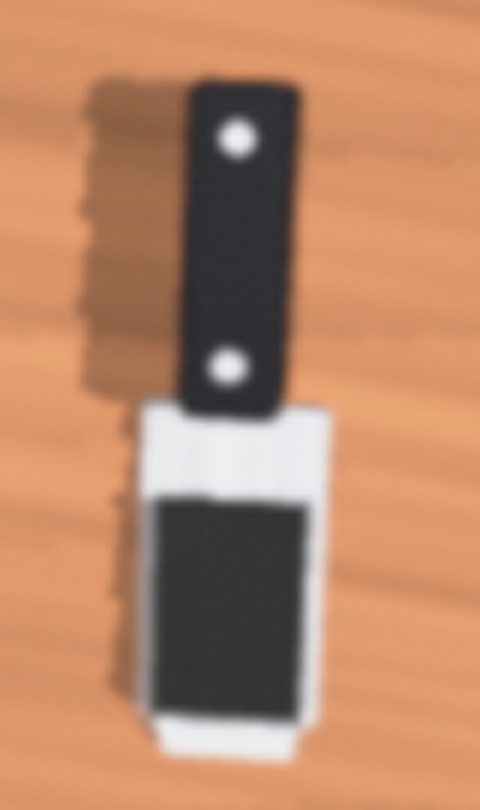

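```bash
python3 - <<'E'
from h import *
from scipy.optimize import least_squares
f=load('w3')
c=[((192,84),(-35,-11,26)),((300,86),(-35,11,26)),((182,416),(35,-11,26)),((280,418),(35,11,26)),((160,752),(115,-15,5)),((294,760),(115,15,5)),((143,400),(35,-20,5)),((331,407),(35,20,5)),((152,711),(103,-17,10)),((300,720),(103,17,10))]
uv=np.array([[190+(a[0]-2.5)/6,85+(a[1]-2.5)/6] for a,_ in c]); M=np.array([b for _,b in c])/1000
k=np.ones(len(c));k[-2:]=0
P=lambda x:R.from_euler('z',x[2]).apply(M)+[x[0],x[1],0]
r=least_squares(lambda x:((wproj(f,P(x))-uv)*k[:,None]).ravel(),[.435,-.304,.13],loss='soft_l1',f_scale=.5)
print(r.x); print((wproj(f,P(r.x))-uv).round(2))
x=r.x; g=R.from_euler('z',x[2]).apply([.014,0,0])
plan([([x[0]+g[0],x[1]+g[1],.12],x[2]),([x[0]+g[0],x[1]+g[1],.05],x[2])])
W=wcloud(f); print(W[85+250//6,190+240//6],W[85+600//6,190+220//6],W[85+300//6,190+400//6])
E
```

```text
[ 0.432511   -0.30197108  0.12790381]
[[-0.43 -1.72]
 [ 0.11 -1.26]
 [-1.2   0.68]
 [ 0.43  1.31]
 [ 0.12 -0.23]
 [-0.29 -0.16]
 [ 0.53  0.06]
 [ 0.13  0.56]
 [-0.4  -0.55]
 [ 0.33 -0.45]]
t 3.63 pos [ 0.4745 -0.2569  0.2232] rot [-1.5714e+00  7.0000e-04  1.8730e-01] F [-0.3  1.   0.2] w 0.0874
5
[{"dp": [-12.3, 35.8, -12.9], "rotation": [0.0, 1.2, -0.0]}, {"dp": [-12.1, 35.8, -13.2], "rotation": [0.0, 1.2, -0.0]}, {"dp": [-10.4, 31.6, -11.9], "rotation": [0.0, 1.0, -0.0]}, {"dp": [0.0, 40.0, 0.1], "rotation": [0.0, 0.0, -0.0]}, {"dp": [0.0, 30.0, -0.0], "rotation": [0.0, 0.0, -0.0]}]
[ 0.43178565 -0.30075921  0.02626637] [ 0.51010801 -0.29437137  0.00930623] [ 0.4399008  -0.26795046 -0.00085057]
```

Emit:
move_arm(
  deltas=[
    {"dp":[-12,36,-13],"rotation":[0,1.2,0]},
    {"dp":[-12,36,-13],"rotation":[0,1.2,0]},
    {"dp":[-10,32,-12],"rotation":[0,1,0]},
    {"dp":[0,40,0],"rotation":[0,0,0]},
    {"dp":[0,20,0],"rotation":[0,0,0]},
  ],
)

```text
t: 4.05
eef_pos: [0.4562, -0.2976, 0.063]
ee_rot: [-1.579, -0.019, 0.14]
force: [-0.3, 0.8, -1.3]
width: 0.0877
```

```bash
python3 - <<'E'
from h import *
plan([([.4464,-.3002,.03],.128),([.4464,-.3002,.005],.128)])
E
```

```text
t 4.05 pos [ 0.4562 -0.2976  0.063 ] rot [-1.5793 -0.0188  0.1402] F [-0.3  0.8 -1.3] w 0.0877
2
[{"dp": [-10.6, 32.8, -0.9], "rotation": [0.5, 0.7, 1.1]}, {"dp": [-0.0, 25.0, -0.0], "rotation": [-0.0, -0.0, -0.0]}]
```

Emit:
move_arm(
  deltas=[
    {"dp":[-10,20,-1],"rotation":[0.4,0.7,1.0]},
    {"dp":[0,14,0],"rotation":[0,0,0]},
    {"dp":[0,0,0],"rotation":[0,0,0]},
  ],
)

```text
t: 4.3
eef_pos: [0.4459, -0.2948, 0.0233]
ee_rot: [-1.569, 0.005, 0.136]
force: [0.2, -0.3, 0.4]
width: 0.0876
```

```bash
python3 - <<'E'
from h import *
plan([([.4464,-.3002,.005],.128)])
wsave('w4')
E
```

```text
t 4.3 pos [ 0.4459 -0.2948  0.0233] rot [-1.5691  0.0048  0.1361] F [ 0.2 -0.3  0.4] w 0.0876
1
[{"dp": [-0.2, 18.3, -5.4], "rotation": [-0.1, 0.5, -0.3]}]
t 4.3 [ 0.4459 -0.2948  0.0233] [-1.569  0.005  0.136] qd 0.045
```

View pics/w4.png

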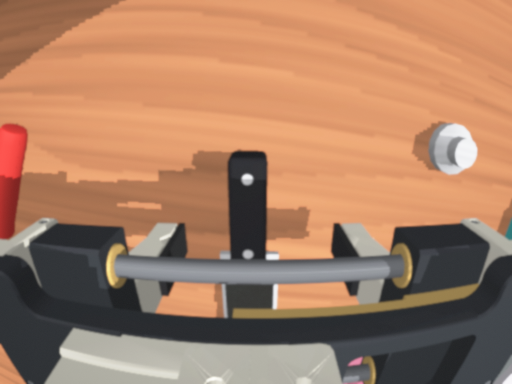

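Emit:
move_arm(
  deltas=[
    {"dp":[0,10,-3],"rotation":[0,0.3,0]},
    {"dp":[0,8,-2.5],"rotation":[0,0,0]},
    {"dp":[0,0,0],"rotation":[0,0,0]},
  ],
)

```text
t: 4.6
eef_pos: [0.4512, -0.299, 0.0083]
ee_rot: [-1.572, -0.001, 0.137]
force: [-0.6, -0.9, -0.3]
width: 0.0878
```

```bash
python3 - <<'E'
from h import *
plan([([.4464,-.3002,.005],.128)])
E
```

```text
t 4.6 pos [ 0.4512 -0.299   0.0083] rot [-1.5719e+00 -1.0000e-03  1.3710e-01] F [-0.6 -0.9 -0.3] w 0.0878
1
[{"dp": [-4.9, 3.3, -0.6], "rotation": [0.1, 0.5, 0.1]}]
```

Emit:
move_arm(
  deltas=[
    {"dp":[-4,3,-1],"rotation":[0,0.5,0]},
    {"dp":[0,0,0],"rotation":[0,0,0]},
  ],
)

```text
t: 4.77
eef_pos: [0.4483, -0.3005, 0.006]
ee_rot: [-1.573, -0.003, 0.129]
force: [-0.3, 0.2, -0.3]
width: 0.0874
```

Emit:
move_arm(
  deltas=[
    {"dp":[0,0,0],"rotation":[0,0,0]},
    {"dp":[0,0,0],"rotation":[0,0,0]},
    {"dp":[0,0,0],"rotation":[0,0,0]},
    {"dp":[0,0,0],"rotation":[0,0,0]},
    {"dp":[0,0,0],"rotation":[0,0,0]},
  ],
  jaw=255,
  squeeze=50,
)

```text
t: 5.18
eef_pos: [0.449, -0.3013, 0.0079]
ee_rot: [-1.574, -0.006, 0.128]
force: [-0.2, -0.2, 0.4]
width: 0.0595
```

Emit:
move_arm(
  deltas=[
    {"dp":[-1,1.5,0],"rotation":[0,0,0]},
    {"dp":[0,0.5,0],"rotation":[0,0,0]},
    {"dp":[0,0,0],"rotation":[0,0,0]},
    {"dp":[0,0,0],"rotation":[0,0,0]},
    {"dp":[0,0,0],"rotation":[0,0,0]},
  ],
)

```text
t: 5.6
eef_pos: [0.448, -0.3015, 0.0058]
ee_rot: [-1.574, -0.006, 0.128]
force: [-0.6, -0.6, 0.9]
width: 0.0266
```

Emit:
move_arm(
  deltas=[
    {"dp":[0,0,0],"rotation":[0,0,0]},
    {"dp":[0,0,0],"rotation":[0,0,0]},
    {"dp":[0,0,0],"rotation":[0,0,0]},
  ],
)

```text
t: 5.85
eef_pos: [0.4479, -0.3014, 0.0058]
ee_rot: [-1.574, -0.006, 0.128]
force: [-0.2, -0.1, -0.1]
width: 0.0218
```

Emit:
move_arm(
  deltas=[
    {"dp":[0,-15,0],"rotation":[0,0,0]},
    {"dp":[0,-25,0],"rotation":[0,0,0]},
    {"dp":[0,-30,0],"rotation":[0,0,0]},
    {"dp":[0,-30,0],"rotation":[0,0,0]},
    {"dp":[0,-20,0],"rotation":[0,0,0]},
  ],
)

```text
t: 6.27
eef_pos: [0.4418, -0.2994, 0.1232]
ee_rot: [-1.567, 0.009, 0.126]
force: [0.1, -0.2, -2.4]
width: 0.0217
```

```bash
python3 - <<'E'
from h import *
plan([([.45,.0,.13],-.10),([.4534,.1206,.11],-.271)])
wsave('w5')
E
```

```text
t 6.27 pos [ 0.4418 -0.2994  0.1232] rot [-1.567   0.0088  0.1262] F [ 0.1 -0.2 -2.4] w 0.0217
12
[{"dp": [6.1, -0.8, 39.5], "rotation": [-0.0, 1.7, -0.1]}, {"dp": [4.9, -0.8, 39.7], "rotation": [-0.0, 1.7, -0.1]}, {"dp": [3.8, -0.8, 39.8], "rotation": [-0.0, 1.7, -0.1]}, {"dp": [2.6, -0.8, 39.9], "rotation": [-0.0, 1.7, -0.1]}, {"dp": [1.4, -0.8, 40.0], "rotation": [-0.0, 1.8, -0.0]}]
[{"dp": [0.1, -0.8, 40.0], "rotation": [-0.1, 1.7, -0.1]}, {"dp": [-1.1, -0.8, 40.0], "rotation": [-0.0, 1.8, -0.0]}, {"dp": [-1.1, -0.4, 19.5], "rotation": [-0.1, 0.9, -0.0]}, {"dp": [-2.9, 6.5, 39.4], "rotation": [0.0, 3.2, -0.0]}, {"dp": [-5.0, 6.5, 39.1], "rotation": [0.0, 3.2, -0.0]}]
[{"dp": [-7.2, 6.5, 38.8], "rotation": [0.0, 3.2, -0.0]}, {"dp": [-0.6, 0.4, 2.2], "rotation": [0.0, 0.2, -0.0]}]
t 6.2667 [ 0.4418 -0.2994  0.1232] [-1.567  0.009  0.126] qd 0.564
```

View pics/w5.png

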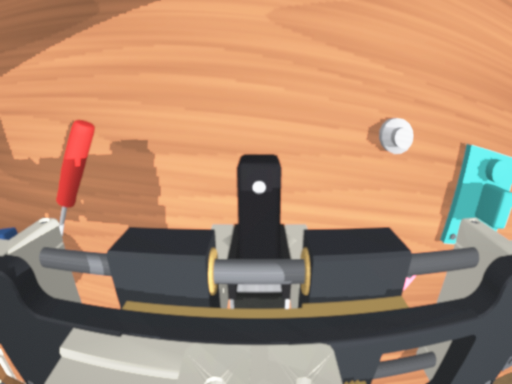

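Emit:
move_arm(
  deltas=[
    {"dp":[6,0,40],"rotation":[0,1.7,0]},
    {"dp":[5,0,40],"rotation":[0,1.7,0]},
    {"dp":[4,0,40],"rotation":[0,1.7,0]},
    {"dp":[3,0,40],"rotation":[0,1.7,0]},
    {"dp":[2,0,40],"rotation":[0,1.8,0]},
  ],
)

```text
t: 6.73
eef_pos: [0.4511, -0.0997, 0.1281]
ee_rot: [-1.571, -0.0, -0.042]
force: [1.3, 0.2, -1.9]
width: 0.0217
```

Emit:
move_arm(
  deltas=[
    {"dp":[0,0,40],"rotation":[0,1.8,0]},
    {"dp":[-2,0,40],"rotation":[0,2.2,0]},
    {"dp":[-3,3,40],"rotation":[0,3,0]},
    {"dp":[-5,6,40],"rotation":[0,3.2,0]},
    {"dp":[-7,6,36],"rotation":[0,3.2,0]},
  ],
)

```text
t: 7.15
eef_pos: [0.4561, 0.1059, 0.1134]
ee_rot: [-1.568, -0.002, -0.287]
force: [-0.3, 0.2, -2.4]
width: 0.0213
```

```bash
python3 - <<'E'
from h import *
plan([([.4534,.1206,.07],-.271)])
E
```

```text
t 7.15 pos [0.4561 0.1059 0.1134] rot [-1.5681 -0.0023 -0.2871] F [-0.3  0.2 -2.4] w 0.0213
2
[{"dp": [-6.0, 37.8, 11.5], "rotation": [-0.1, -0.8, 0.1]}, {"dp": [-0.8, 5.7, 1.8], "rotation": [-0.1, -0.1, 0.0]}]
```

Emit:
move_arm(
  deltas=[
    {"dp":[-4,22,7],"rotation":[0,-0.8,0]},
    {"dp":[-3,22,6],"rotation":[0,-0.1,0]},
    {"dp":[0,0,0],"rotation":[0,0,0]},
    {"dp":[0,0,0],"rotation":[0,0,0]},
  ],
)

```text
t: 7.48
eef_pos: [0.4531, 0.1293, 0.0673]
ee_rot: [-1.566, -0.004, -0.266]
force: [0.9, -0.8, -1.2]
width: 0.0215
```

```bash
python3 - <<'E'
from h import *
plan([([.4534,.1206,.0385],-.271)])
save('scene','s1');save('side','d1')
crop('s1',210,150,350,255,'c8',5)
crop('d1',205,170,330,265,'c9',6)
E
```

```text
t 7.48 pos [0.4531 0.1293 0.0673] rot [-1.5663 -0.0036 -0.266 ] F [ 0.9 -0.8 -1.2] w 0.0215
1
[{"dp": [2.5, 28.8, -8.5], "rotation": [-0.3, 0.3, 0.2]}]
```

View pics/c8.png

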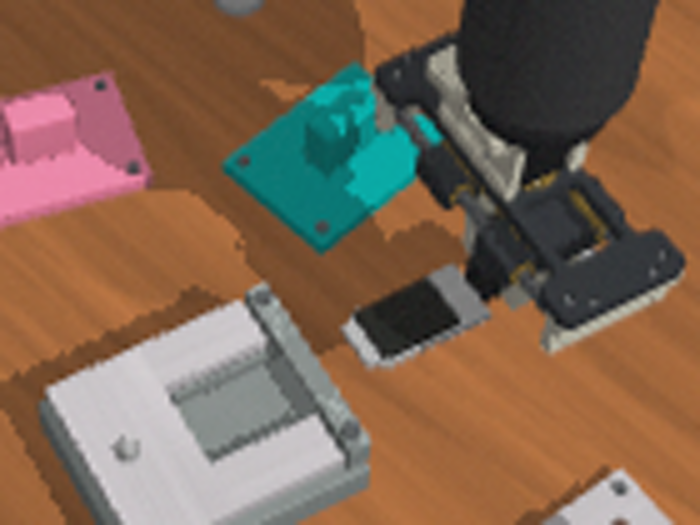

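View pics/c9.png

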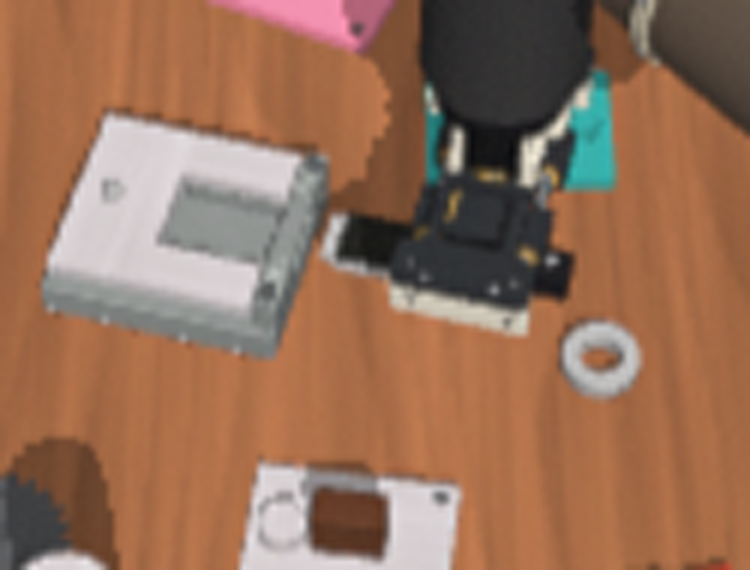

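```bash
python3 - <<'E'
from h import *
f=load('s1'); P=cloud(f); print('teal handle',world(f,210+335/5,150+135/5,.05))
s=arm.get_state(); 
pix=f['pixels'].astype(int)
b=P[204:224,278:308].reshape(-1,3); c=pix[204:224,278:308].reshape(-1,3)
m=(c.sum(1)<150)&(b[:,2]>.045)&(b[:,2]<.11); q=b[m]; print(len(q),q.mean(0))
Rj=R.from_euler('z',-.271); J=Rj.inv().apply(q-[.6365,.0697,0]); A=np.c_[J[:,:2],np.ones(len(J))]; co,res,_,_=np.linalg.lstsq(A,J[:,2],rcond=None); print('slope x,y',co, J[:,0].min(),J[:,0].max(),J.mean(0), 'tcp jig',Rj.inv().apply(s['eef_pos']-np.array([.6365,.0697,0])))
f=load('d1');P=cloud(f);pix=f['pixels'].astype(int)
b=P[205:218,260:272].reshape(-1,3); c=pix[205:218,260:272].reshape(-1,3)
m=(c.sum(1)<150)&(b[:,2]>.045)&(b[:,2]<.11); q=b[m];J=Rj.inv().apply(q-[.6365,.0697,0]);print(len(q),J.mean(0),np.median(J,0))
E
```

```text
teal handle [ 0.44201911 -0.01513255  0.05      ]
201 [0.5136029  0.11416418 0.07197829]
slope x,y [-0.08972894  0.02727771  0.06001409] -0.17551288515870342 -0.10057851123912268 [-0.13031465  0.00994245  0.07197829] tcp jig [-0.19217228  0.0079599   0.06795475]
64 [-0.12290192  0.00805146  0.0708319 ] [-0.12310233  0.00788376  0.07080765]
```

Emit:
move_arm(
  deltas=[
    {"dp":[2,15,-5],"rotation":[-0.2,0.2,0]},
    {"dp":[1,12,-4],"rotation":[0,0,0]},
    {"dp":[0,0,0],"rotation":[0,0,0]},
  ],
)

```text
t: 7.83
eef_pos: [0.4565, 0.1186, 0.0437]
ee_rot: [-1.564, -0.008, -0.273]
force: [-0.3, 0.4, -2.1]
width: 0.0216
```

```bash
cat >> h.py <<'E'
JC=np.array([.6365,.0697,0]); JY=-.271
def jig(p): return R.from_euler('z',JY).inv().apply(np.asarray(p)-JC)
def st():
    s=arm.get_state(); print('t',round(s['t'],2),'jigTCP mm',(jig(s['eef_pos'])*1000).round(1),'yawerr deg',np.degrees(s['ee_rot'][2]-JY).round(2),'rp',np.degrees(np.array(s['ee_rot'][:2])+[np.pi/2,0]).round(2),'F',R.from_euler('z',JY).inv().apply(s['force']).round(1),'M',s['moment'].round(2),'w',round(s['width'],4))
E
python3 -c "
from h import *
st(); plan([([.4534,.1206,.0385],-.271)])"
```

```text
t 7.83 jigTCP mm [-186.6   -1.1   43.7] yawerr deg -0.12 rp [ 0.38 -0.46] F [-0.4  0.3 -2.1] M [-0.07 -0.03 -0.01] w 0.0216
t 7.83 pos [0.4565 0.1186 0.0437] rot [-1.5642 -0.0081 -0.2731] F [-0.3  0.4 -2.1] w 0.0216
1
[{"dp": [-3.5, 5.2, 1.1], "rotation": [-0.4, -0.1, 0.5]}]
```

Emit:
move_arm(
  deltas=[
    {"dp":[0,5,1],"rotation":[-0.4,0,0.4]},
    {"dp":[0,0,0],"rotation":[0,0,0]},
    {"dp":[0,0,0],"rotation":[0,0,0]},
  ],
)

```text
t: 8.08
eef_pos: [0.4584, 0.1189, 0.0409]
ee_rot: [-1.57, -0.003, -0.276]
force: [-0.4, -0.7, -1.3]
width: 0.0218
```

```bash
python3 - <<'E'
from h import *
st()
save('scene','s2');save('side','d2')
crop('s2',210,190,330,265,'c10',6)
crop('d2',210,180,310,250,'c11',7)
E
```

```text
t 8.08 jigTCP mm [-184.8   -0.3   40.9] yawerr deg -0.28 rp [ 0.07 -0.15] F [-0.2 -0.8 -1.3] M [ 0.08 -0.1   0.02] w 0.0218
```

View pics/c10.png

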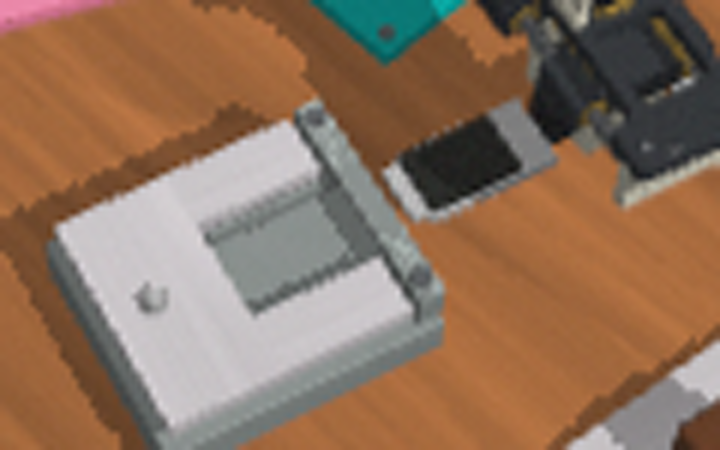

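View pics/c11.png

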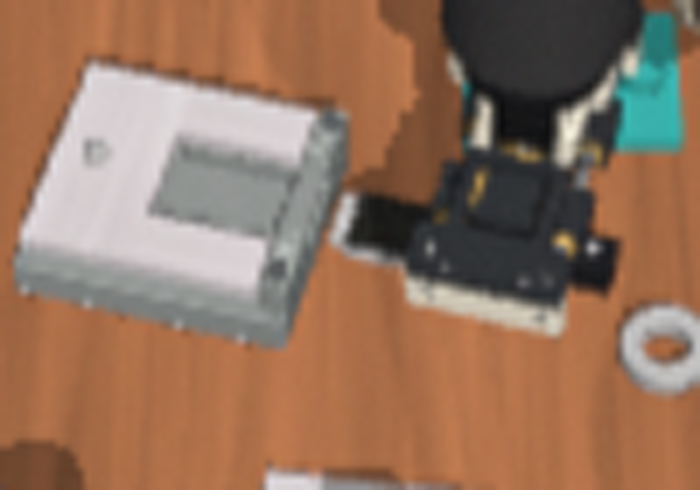

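```bash
python3 - <<'E'
from h import *
f=load('s2'); g=lambda x,y,z:jig(world(f,210+(x-2.5)/6,190+(y-2.5)/6,z))*1000
for p in [(317,115,.053),(422,275,.053),(151,297,.054),(384,172,.038),(425,221,.038),(517,100,.040),(558,157,.040),(492,117,.045),(522,163,.045),(403,160,.045),(440,207,.045)]: print(p,g(*p).round(1))
f=load('d2'); g=lambda x,y,z:jig(world(f,210+(x-3)/7,180+(y-3)/7,z))*1000
for p in [(330,122,.053),(275,270,.053),(95,152,.054),(343,195,.045),(335,243,.045)]: print(p,g(*p).round(1))
E
```

```text
(317, 115, 0.053) [-67. -52.  53.]
(422, 275, 0.053) [-66.7  48.9  53. ]
(151, 297, 0.054) [50.1 -0.7 54. ]
(384, 172, 0.038) [-84.5 -15.9  38. ]
(425, 221, 0.038) [-88.   17.3  38. ]
(517, 100, 0.04) [-162.8  -19.5   40. ]
(558, 157, 0.04) [-162.9   18.3   40. ]
(492, 117, 0.045) [-144.7  -14.4   45. ]
(522, 163, 0.045) [-143.6   15.2   45. ]
(403, 160, 0.045) [-93.7 -13.9  45. ]
(440, 207, 0.045) [-95.9  17.4  45. ]
(330, 122, 0.053) [-70.  -50.7  53. ]
(275, 270, 0.053) [-68.4  49.5  53. ]
(95, 152, 0.054) [44.4  1.7 54. ]
(343, 195, 0.045) [-87.9 -11.6  45. ]
(335, 243, 0.045) [-92.1  19.4  45. ]
```

Emit:
move_arm(
  deltas=[
    {"dp":[0,2.5,-1],"rotation":[0,-0.2,0]},
    {"dp":[5,0,0],"rotation":[0,0,0]},
    {"dp":[6,0,0],"rotation":[0,0,0]},
  ],
)

```text
t: 8.43
eef_pos: [0.469, 0.1155, 0.0393]
ee_rot: [-1.568, -0.004, -0.27]
force: [-0.4, 0.0, -1.5]
width: 0.0218
```

```bash
python3 -c "
from h import *
st()"
```

```text
t 8.43 jigTCP mm [-173.7   -0.7   39.3] yawerr deg 0.03 rp [ 0.16 -0.21] F [-0.4 -0.1 -1.5] M [ 0.04 -0.14  0.01] w 0.0218
```

Emit:
move_arm(
  deltas=[
    {"dp":[8,1,0],"rotation":[-0.1,0,0.1]},
    {"dp":[8,0,0],"rotation":[0,0,0]},
    {"dp":[6,0,0],"rotation":[0,0,0]},
  ],
)

```text
t: 8.68
eef_pos: [0.4928, 0.1093, 0.0386]
ee_rot: [-1.569, -0.002, -0.269]
force: [0.7, 0.3, -1.5]
width: 0.0212
```

```bash
python3 - <<'E'
from h import *
st()
save('scene','s3')
crop('s3',210,190,330,265,'c12',6)
E
```

```text
t 8.68 jigTCP mm [-149.1   -0.3   38.6] yawerr deg 0.1 rp [ 0.08 -0.13] F [ 0.6  0.5 -1.5] M [ 0.09 -0.13  0.01] w 0.0212
```

View pics/c12.png

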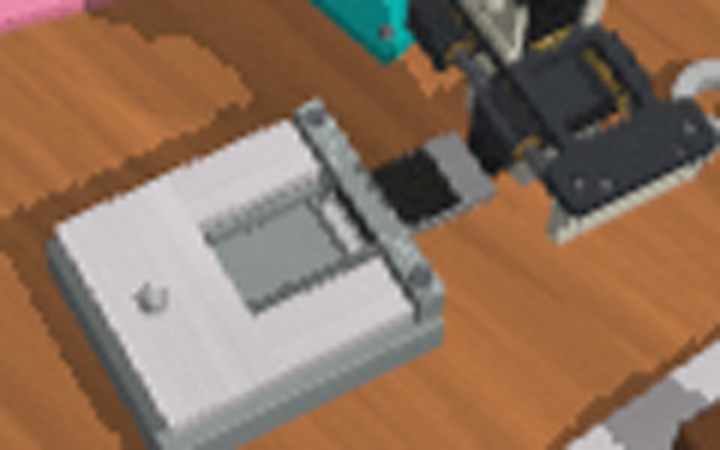

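Emit:
move_arm(
  deltas=[
    {"dp":[9,0,-0.3],"rotation":[0,0,0]},
    {"dp":[9,0,0],"rotation":[0,0,0]},
    {"dp":[8,0,0],"rotation":[0,0,0]},
  ],
)

```text
t: 8.98
eef_pos: [0.5204, 0.1011, 0.0383]
ee_rot: [-1.57, -0.002, -0.27]
force: [0.6, -0.5, -1.6]
width: 0.0218
```

```bash
python3 -c "
from h import *
st()"
```

```text
t 8.98 jigTCP mm [-120.3   -0.8   38.3] yawerr deg 0.07 rp [ 0.05 -0.11] F [ 0.7 -0.3 -1.6] M [ 0.04 -0.1  -0.04] w 0.0218
```

Emit:
move_arm(
  deltas=[
    {"dp":[9,0.5,0.3],"rotation":[0,0,0]},
    {"dp":[7,0.5,0],"rotation":[0,0,0]},
    {"dp":[4,0.5,0],"rotation":[0,0,0]},
  ],
)

```text
t: 9.23
eef_pos: [0.5431, 0.0952, 0.0366]
ee_rot: [-1.57, -0.002, -0.27]
force: [-0.5, -0.3, -1.3]
width: 0.0215
```

```bash
python3 -c "
from h import *
st()"
```

```text
t 9.23 jigTCP mm [-96.8  -0.5  36.6] yawerr deg 0.03 rp [ 0.05 -0.14] F [-0.4 -0.4 -1.3] M [ 0.01 -0.16 -0.01] w 0.0215
```

Near home; ease in until it contacts the bridge.

Emit:
move_arm(
  deltas=[
    {"dp":[1.5,0.5,0],"rotation":[0,0,0]},
    {"dp":[1.5,0.3,0],"rotation":[0,0,0]},
  ],
)

```text
t: 9.4
eef_pos: [0.5452, 0.0944, 0.0357]
ee_rot: [-1.571, 0.001, -0.272]
force: [-20.3, 14.4, 20.8]
width: 0.0219
```

```bash
python3 -c "
from h import *
st()"
```

```text
t 9.4 jigTCP mm [-94.6  -0.7  35.7] yawerr deg -0.06 rp [0.01 0.04] F [-23.4   8.5  20.8] M [4.93 7.08 0.18] w 0.0219
```

Emit:
move_arm(
  deltas=[
    {"dp":[0,-0.3,0.2],"rotation":[0,0,0]},
  ],
)

```text
t: 9.48
eef_pos: [0.545, 0.0948, 0.0363]
ee_rot: [-1.57, 0.001, -0.272]
force: [-0.2, -0.7, -0.6]
width: 0.0215
```

```bash
python3 - <<'E'
from h import *
st()
save('scene','s4');crop('s4',210,190,330,265,'c13',6)
save('side','d4');crop('d4',200,170,300,250,'c14',7)
E
```

```text
t 9.48 jigTCP mm [-94.9  -0.3  36.3] yawerr deg -0.06 rp [0.02 0.08] F [ 0.  -0.7 -0.6] M [-0.23 -0.49 -0.02] w 0.0215
```

View pics/c13.png

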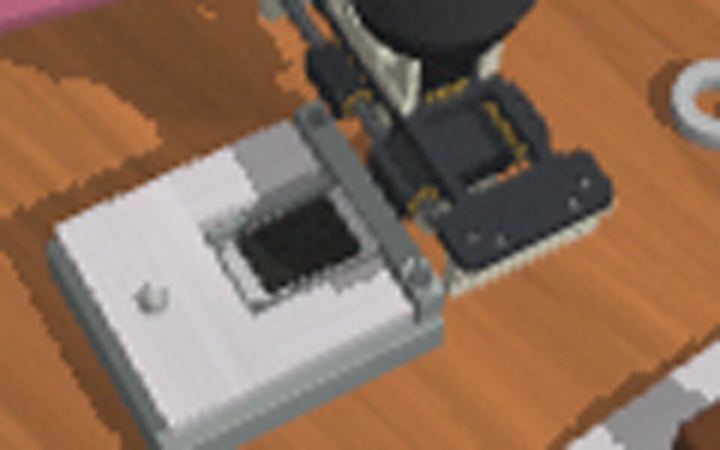

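View pics/c14.png

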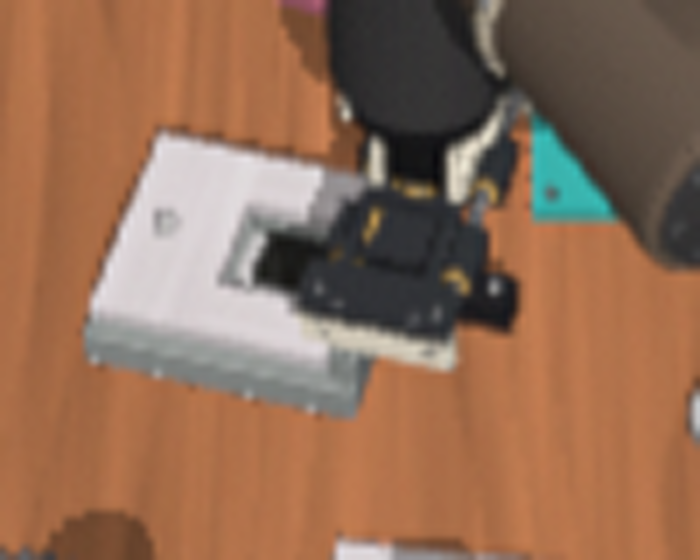

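Emit:
move_arm(
  deltas=[
    {"dp":[0,0,0],"rotation":[0,0,0]},
    {"dp":[0,0,0],"rotation":[0,0,0]},
    {"dp":[0,0,0],"rotation":[0,0,0]},
    {"dp":[0,0,0],"rotation":[0,0,0]},
  ],
  jaw=100,
)

```text
t: 9.92
eef_pos: [0.5455, 0.0948, 0.0365]
ee_rot: [-1.57, -0.001, -0.271]
force: [-0.0, -0.6, 0.9]
width: 0.0424
```

```bash
python3 -c "
from h import *
st()"
```

```text
t 9.92 jigTCP mm [-94.4  -0.2  36.5] yawerr deg -0.0 rp [ 0.05 -0.03] F [ 0.1 -0.6  0.9] M [ 0.02 -0.17  0.04] w 0.0424
```

Emit:
move_arm(
  deltas=[
    {"dp":[0,-20,0],"rotation":[0,0,0]},
    {"dp":[0,-38,0],"rotation":[0,0,0]},
    {"dp":[10,-38,0],"rotation":[0,0,0]},
    {"dp":[30,-30,0],"rotation":[0,0,0]},
    {"dp":[30,-30,0],"rotation":[0,0,0]},
  ],
)

```text
t: 10.33
eef_pos: [0.6052, 0.0742, 0.1898]
ee_rot: [-1.58, 0.012, -0.27]
force: [1.8, 0.8, -0.9]
width: 0.0531
```

Emit:
move_arm(
  deltas=[
    {"dp":[25,-20,0],"rotation":[0,0,0]},
    {"dp":[0,0,0],"rotation":[0,0,0]},
    {"dp":[0,0,0],"rotation":[0,0,0]},
    {"dp":[0,0,0],"rotation":[0,0,0]},
  ],
)

```text
t: 10.67
eef_pos: [0.638, 0.066, 0.2184]
ee_rot: [-1.574, 0.0, -0.271]
force: [-0.5, -0.8, -0.5]
width: 0.0532
```

```bash
python3 - <<'E'
from h import *
st()
wsave('w6'); crop('w6',160,60,350,230,'c15',4)
E
```

```text
t 10.67 jigTCP mm [  2.5  -3.1 218.4] yawerr deg -0.01 rp [-0.19  0.01] F [-0.3 -0.9 -0.5] M [ 0.04 -0.12 -0.02] w 0.0532
t 10.6667 [0.638  0.066  0.2184] [-1.574  0.    -0.271] qd 0.016
```

View pics/c15.png

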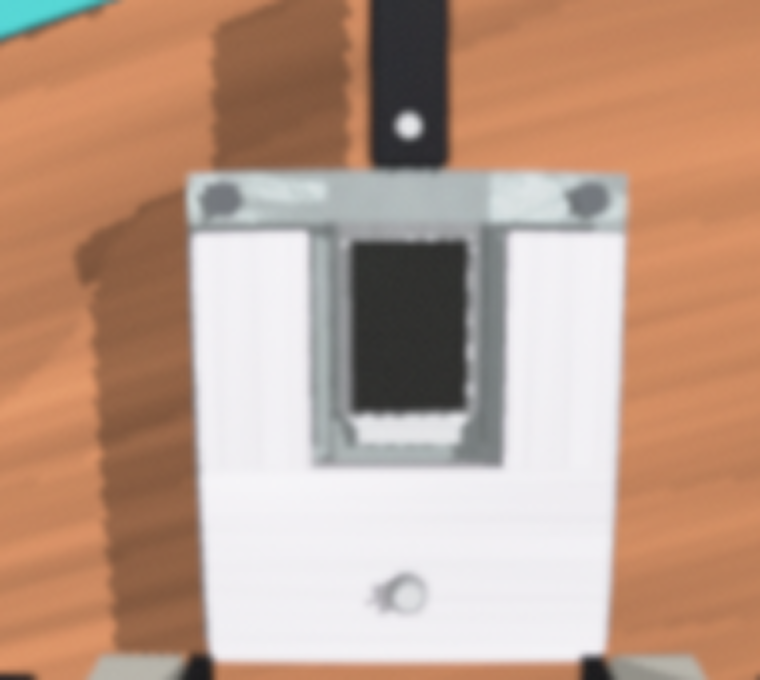

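```bash
cat > fitjig2.py <<'E'
from h import *
from scipy.optimize import least_squares
f=load('w6')
c=[((187,172),(-75,-60,51)),((628,173),(-75,60,51)),((210,661),(70,-60,46)),((608,660),(70,60,46)),((408,593),(47,0,54)),((190,230),(-61,-60,51)),((627,229),(-61,60,51))]
uv=np.array([[160+(a[0]-1.5)/4,60+(a[1]-1.5)/4] for a,_ in c]); M=np.array([b for _,b in c])/1000
def P(x): return R.from_euler('z',x[2]).apply(M)+[x[0],x[1],0]
r=least_squares(lambda x:(wproj(f,P(x))-uv).ravel(),[.635,.069,-.27],loss='soft_l1',f_scale=.5)
print(r.x); print((wproj(f,P(r.x))-uv).round(2)); print('pin',P(r.x)[4])
w=wworld(f,uv[:,0],uv[:,1],M[:,2]); print((jig(w)*1000).round(1))
E
python3 fitjig2.py; python3 - <<'E'
from h import *
f=load('w6')
g=lambda x,y,z:(jig(wworld(f,160+(x-1.5)/4,60+(y-1.5)/4,z))*1000).round(1)
print('nose',g(362,442,.035),g(458,445,.035),'handle end',g(372,166,.056),g(447,166,.056))
plan([([.5375,.2832,.2],-.1375),([.5375,.2832,.12],-.1375)])
E
```

```text
[ 0.63662752  0.06989267 -0.2676609 ]
[[ 0.21  0.58]
 [ 0.01  0.25]
 [ 0.44 -0.13]
 [-0.93 -0.06]
 [ 0.11  1.8 ]
 [-0.25 -1.27]
 [ 0.01 -1.11]]
pin [0.68195395 0.05746228 0.054     ]
[[-75.4 -60.3  51. ]
 [-75.4  59.9  51. ]
 [ 70.5 -60.1  46. ]
 [ 70.   61.6  46. ]
 [ 44.8   0.2  54. ]
 [-59.3 -59.7  51. ]
 [-59.9  60.   51. ]]
nose [  4.6 -13.3  35. ] [ 5.4 15.  35. ] handle end [-76.1  -9.7  56. ] [-76.2  10.2  56. ]
t 10.72 pos [0.6374 0.0661 0.2179] rot [-1.5745e+00  1.2000e-03 -2.7100e-01] F [ 0.4  0.2 -0.7] w 0.0533
8
[{"dp": [-25.8, 2.9, 30.5], "rotation": [0.0, -1.3, -0.0]}, {"dp": [-25.1, 2.9, 31.0], "rotation": [0.0, -1.3, -0.0]}, {"dp": [-24.3, 2.9, 31.6], "rotation": [0.1, -1.3, -0.0]}, {"dp": [-23.6, 3.0, 32.1], "rotation": [0.0, -1.3, -0.0]}, {"dp": [-22.9, 2.9, 32.7], "rotation": [0.1, -1.2, -0.0]}]
[{"dp": [-22.0, 3.0, 32.9], "rotation": [0.0, -1.2, -0.1]}, {"dp": [-0.0, 40.0, -0.0], "rotation": [0.0, -0.0, 0.0]}, {"dp": [-0.0, 40.0, -0.0], "rotation": [0.0, -0.0, 0.0]}]
```

```bash
python3 - <<'E'
from h import *
f=load('w6'); im=cv2.imread('pics/w6.png')
S=16; u0,v0,u1,v1=240,185,285,230
c=cv2.resize(im[v0:v1,u0:u1],None,fx=S,fy=S,interpolation=cv2.INTER_NEAREST)
Rm=R.from_euler('z',-.2695)
for rad,z,col in((4,.054,(0,0,255)),(6,.046,(0,255,0)),(6,.052,(255,0,0))):
    a=np.linspace(0,2*np.pi,60); P=Rm.apply(np.c_[.047+rad/1000*np.cos(a),rad/1000*np.sin(a),0*a+z])+[.6366,.0698,0]
    q=wproj(f,P); q=np.c_[(q[:,0]-u0+.5)*S,(q[:,1]-v0+.5)*S].astype(np.int32); cv2.polylines(c,[q],True,col,1)
cv2.imwrite('pics/c16.png',cv2.resize(c,(592,592)) if c.shape[0]>600 else c)
E
```

```text
(no output)
```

View pics/c16.png

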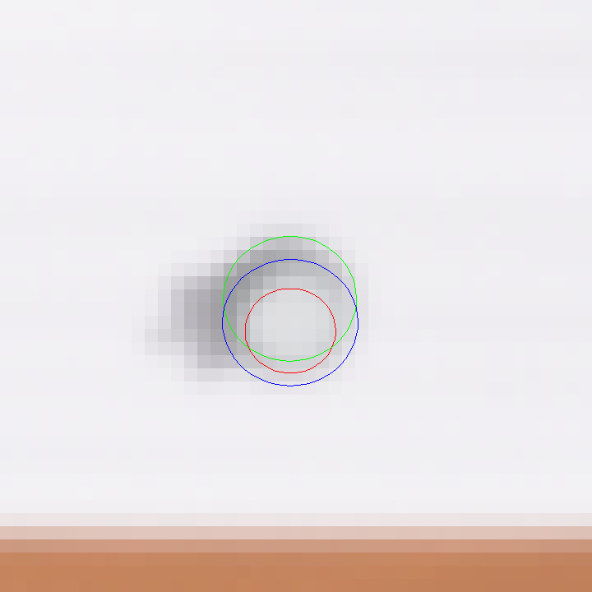

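Emit:
move_arm(
  deltas=[
    {"dp":[-26,2,30],"rotation":[0,-1.3,0]},
    {"dp":[-26,2,31],"rotation":[0,-1.3,0]},
    {"dp":[-26,2,32],"rotation":[0,-1.3,0]},
    {"dp":[-26,2,32],"rotation":[0,-1.3,0]},
    {"dp":[-24,2,33],"rotation":[0,-1.3,0]},
  ],
)

```text
t: 11.13
eef_pos: [0.5423, 0.2453, 0.2005]
ee_rot: [-1.582, 0.009, -0.164]
force: [1.7, 0.3, -0.4]
width: 0.0533
```

```bash
python3 - <<'E'
from h import *
plan([([.54,.2832,.21],-.1375)])
E
```

```text
t 11.13 pos [0.5423 0.2453 0.2005] rot [-1.5817  0.0093 -0.1639] F [ 1.7  0.3 -0.4] w 0.0533
1
[{"dp": [-8.5, -9.8, 37.0], "rotation": [0.6, -1.5, -0.5]}]
```

Emit:
move_arm(
  deltas=[
    {"dp":[-4,-10,32],"rotation":[0.6,-1.5,-0.5]},
    {"dp":[0,0,0],"rotation":[0,0,0]},
    {"dp":[0,0,0],"rotation":[0,0,0]},
  ],
)

```text
t: 11.38
eef_pos: [0.5351, 0.2844, 0.2062]
ee_rot: [-1.575, 0.006, -0.126]
force: [-0.5, -0.7, -1.3]
width: 0.0534
```

```bash
python3 - <<'E'
from h import *
st()
wsave('w7'); crop('w7',180,90,320,240,'c17',4)
E
```

```text
t 11.38 jigTCP mm [-155.2  179.7  206.2] yawerr deg 8.31 rp [-0.23  0.35] F [-0.3 -0.8 -1.3] M [-0.04 -0.15 -0.06] w 0.0534
t 11.3833 [0.5351 0.2844 0.2062] [-1.575  0.006 -0.126] qd 0.057
```

View pics/c17.png

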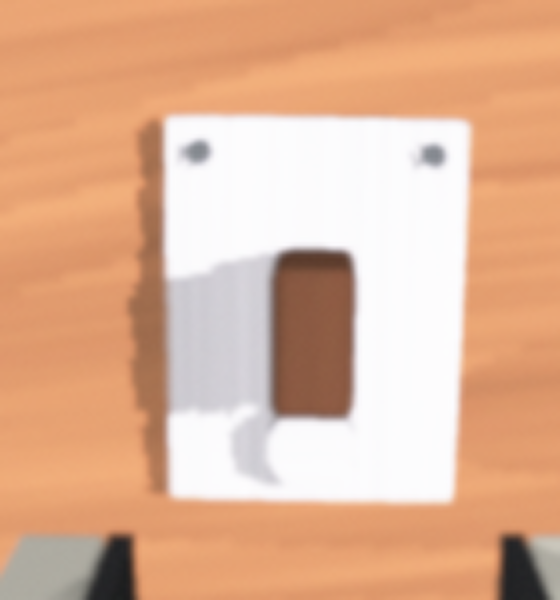

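```bash
cat > fitcov.py <<'E'
from h import *
from scipy.optimize import least_squares
f=load('w7')
c=[((163,115),(-60,-45,10)),((470,121),(-60,45,10)),((455,502),(60,45,10)),((168,497),(60,-45,10)),((273,416),(22,-12,50)),((352,418),(22,12,50))]
uv=np.array([[180+(a[0]-1.5)/4,90+(a[1]-1.5)/4] for a,_ in c]); M=np.array([b for _,b in c])/1000
def P(x): return R.from_euler('z',x[2]).apply(M)+[x[0],x[1],0]
r=least_squares(lambda x:(wproj(f,P(x))-uv).ravel(),[.5375,.283,-.1375],loss='soft_l1',f_scale=.5)
print(r.x); print((wproj(f,P(r.x))-uv).round(2))
x=r.x
plan([([x[0],x[1],.07],x[2]),([x[0],x[1],.0125],x[2])])
E
python3 fitcov.py
```

```text
[ 0.53620426  0.28321287 -0.14146486]
[[ 0.68 -0.01]
 [-0.39 -0.26]
 [-1.02 -0.87]
 [ 0.71 -0.81]
 [-1.13  1.3 ]
 [ 0.71  1.17]]
t 11.43 pos [0.5356 0.2843 0.2065] rot [-1.5745  0.0056 -0.1263] F [0.5 0.5 0.2] w 0.0533
6
[{"dp": [0.4, 40.0, -0.1], "rotation": [0.1, 0.3, -0.1]}, {"dp": [0.4, 40.0, -0.2], "rotation": [0.0, 0.2, -0.1]}, {"dp": [0.3, 40.0, -0.3], "rotation": [0.1, 0.3, -0.1]}, {"dp": [0.1, 16.5, -0.1], "rotation": [0.0, 0.1, -0.0]}, {"dp": [0.0, 40.0, 0.0], "rotation": [0.0, -0.0, -0.0]}]
[{"dp": [0.0, 17.5, 0.0], "rotation": [0.0, -0.0, -0.0]}]
```

Emit:
move_arm(
  deltas=[
    {"dp":[0,38,0],"rotation":[0,0.3,0]},
    {"dp":[0,38,0],"rotation":[0,0.3,0]},
    {"dp":[0,30,0],"rotation":[0,0.3,0]},
    {"dp":[0,15,0],"rotation":[0,0,0]},
    {"dp":[0,0,0],"rotation":[0,0,0]},
  ],
)

```text
t: 11.85
eef_pos: [0.5345, 0.2805, 0.0816]
ee_rot: [-1.573, 0.004, -0.145]
force: [0.3, -0.9, 1.4]
width: 0.0536
```

```bash
python3 - <<'E'
from h import *
plan([([.5365,.2832,.0125],-.1405)])
E
```

```text
t 11.85 pos [0.5345 0.2805 0.0816] rot [-1.5732  0.0035 -0.1451] F [ 0.3 -0.9  1.4] w 0.0536
2
[{"dp": [1.0, 39.9, 1.8], "rotation": [0.1, -0.2, -0.1]}, {"dp": [0.8, 29.2, 1.3], "rotation": [0.0, -0.1, -0.1]}]
```

Emit:
move_arm(
  deltas=[
    {"dp":[1,25,2],"rotation":[0,-0.2,0]},
    {"dp":[0,20,1],"rotation":[0,0,0]},
    {"dp":[0,12,0],"rotation":[0,0,0]},
    {"dp":[0,0,0],"rotation":[0,0,0]},
  ],
)

```text
t: 12.18
eef_pos: [0.5366, 0.2796, 0.0242]
ee_rot: [-1.574, 0.003, -0.145]
force: [-0.6, -1.0, 0.3]
width: 0.0532
```

```bash
python3 - <<'E'
from h import *
plan([([.5365,.2832,.0125],-.1405)])
E
```

```text
t 12.18 pos [0.5366 0.2796 0.0242] rot [-1.5745  0.0033 -0.1451] F [-0.6 -1.   0.3] w 0.0532
1
[{"dp": [-0.6, 11.7, 3.6], "rotation": [0.2, -0.3, -0.2]}]
```

Emit:
move_arm(
  deltas=[
    {"dp":[-0.5,6,3],"rotation":[0.2,-0.3,-0.2]},
    {"dp":[0,4,1],"rotation":[0,0,0]},
    {"dp":[0,0,0],"rotation":[0,0,0]},
  ],
)

```text
t: 12.43
eef_pos: [0.5382, 0.2833, 0.0161]
ee_rot: [-1.569, -0.002, -0.141]
force: [0.6, -1.0, 1.3]
width: 0.0532
```

```bash
python3 - <<'E'
from h import *
plan([([.5365,.2832,.0125],-.1405)])
wsave('w8')
E
```

```text
t 12.43 pos [0.5382 0.2833 0.0161] rot [-1.5694 -0.0022 -0.1407] F [ 0.6 -1.   1.3] w 0.0532
1
[{"dp": [-1.6, 3.6, -0.3], "rotation": [-0.1, -0.0, 0.1]}]
t 12.4333 [0.5382 0.2833 0.0161] [-1.569 -0.002 -0.141] qd 0.019
```

View pics/w8.png

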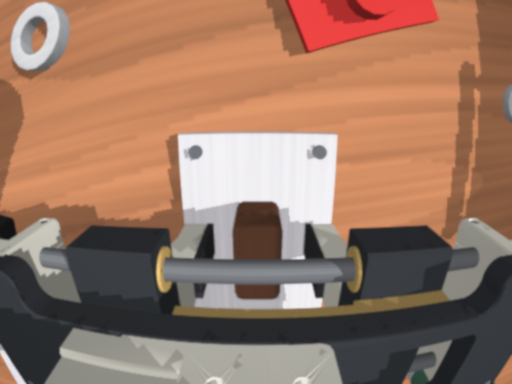

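Emit:
move_arm(
  deltas=[
    {"dp":[-1.5,2.8,0],"rotation":[0,0,0]},
    {"dp":[0,0,0],"rotation":[0,0,0]},
    {"dp":[0,0,0],"rotation":[0,0,0]},
    {"dp":[0,0,0],"rotation":[0,0,0]},
    {"dp":[0,0,0],"rotation":[0,0,0]},
  ],
  jaw=255,
  squeeze=60,
)

```text
t: 12.9
eef_pos: [0.5377, 0.2847, 0.0164]
ee_rot: [-1.566, -0.005, -0.14]
force: [-0.2, -0.9, -0.8]
width: 0.0251
```

Emit:
move_arm(
  deltas=[
    {"dp":[0,0,0],"rotation":[0,0,0]},
    {"dp":[0,0,0],"rotation":[0,0,0]},
    {"dp":[0,0,0],"rotation":[0,0,0]},
  ],
)

```text
t: 13.15
eef_pos: [0.5377, 0.2847, 0.0165]
ee_rot: [-1.566, -0.005, -0.14]
force: [0.5, 0.5, 0.3]
width: 0.0237
```

```bash
python3 - <<'E'
from h import *
plan([([.5365,.2832,.0125],-.1405)])
E
```

```text
t 13.15 pos [0.5377 0.2847 0.0165] rot [-1.5658 -0.0052 -0.14  ] F [0.5 0.5 0.3] w 0.0237
1
[{"dp": [-1.0, 4.0, -1.7], "rotation": [-0.3, 0.0, 0.3]}]
```

Emit:
move_arm(
  deltas=[
    {"dp":[0,-15,0],"rotation":[0,0,0]},
    {"dp":[0,-25,0],"rotation":[0,0,0]},
    {"dp":[0,-30,0],"rotation":[0,0,0]},
    {"dp":[0,-25,0],"rotation":[0,0,0]},
    {"dp":[0,0,0],"rotation":[0,0,0]},
  ],
)

```text
t: 13.57
eef_pos: [0.5344, 0.282, 0.1105]
ee_rot: [-1.574, 0.002, -0.141]
force: [0.2, 1.1, -3.4]
width: 0.0238
```

```bash
python3 - <<'E'
from h import *
plan([([.6447,.0675,.10],-.2695)],vmax=35)
wsave('w9')
E
```

```text
t 13.57 pos [0.5344 0.282  0.1105] rot [-1.5737  0.002  -0.1413] F [ 0.2  1.1 -3.4] w 0.0238
7
[{"dp": [20.2, 1.6, -28.5], "rotation": [0.0, 1.1, -0.0]}, {"dp": [20.8, 1.6, -28.1], "rotation": [0.0, 1.1, -0.0]}, {"dp": [21.3, 1.5, -27.7], "rotation": [0.0, 1.1, -0.0]}, {"dp": [21.8, 1.6, -27.3], "rotation": [0.0, 1.0, -0.0]}, {"dp": [22.3, 1.5, -26.9], "rotation": [0.1, 1.0, -0.0]}]
[{"dp": [22.7, 1.5, -26.6], "rotation": [0.0, 1.1, -0.1]}, {"dp": [21.0, 1.4, -23.5], "rotation": [0.1, 0.9, 0.0]}]
t 13.5667 [0.5344 0.282  0.1105] [-1.574  0.002 -0.141] qd 0.049
```

View pics/w9.png

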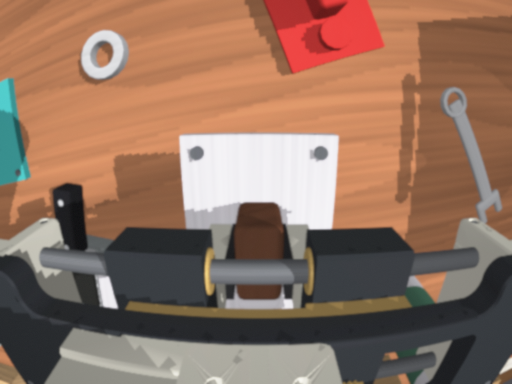

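```bash
python3 - <<'E'
from h import *
crop('w9',170,120,350,235,'c18',4)
for t in('w9','w8'):
    f=load(t); T=np.array(f['mount'])
    f['cam_to_world']=T
    for uv,y in(((181,134),.0065),((337,134),.0065),((196,153),.0045),((320,153),.0045)):
        d=T[:3,:3]@wray(f,*uv); s=(y-T[1,3])/d[1]; print(t,uv,((T[:3,3]+s*d)*1000).round(1))
E
```

```text
w9 (181, 134) [-61.2   6.5 -43.4]
w9 (337, 134) [-61.3   6.5  44.7]
w9 (196, 153) [-50.4   4.5 -34.7]
w9 (320, 153) [-50.5   4.5  34.9]
w8 (181, 134) [-61.2   6.5 -43.4]
w8 (337, 134) [-61.3   6.5  44.7]
w8 (196, 153) [-50.4   4.5 -34.7]
w8 (320, 153) [-50.5   4.5  34.9]
```

View pics/c18.png

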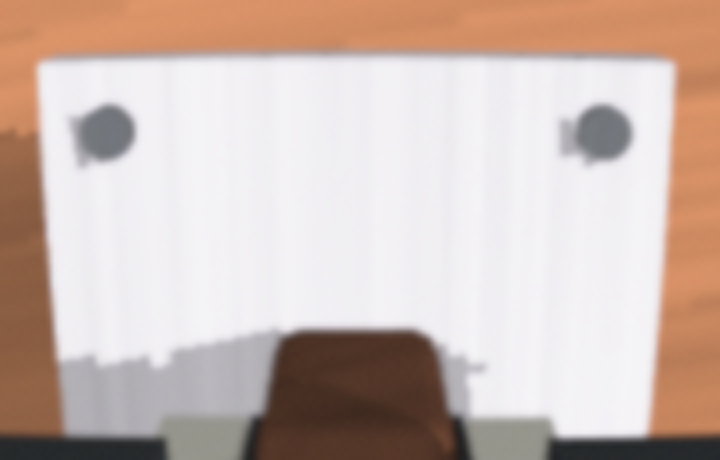

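Emit:
move_arm(
  deltas=[
    {"dp":[20,2,-29],"rotation":[0,1.1,0]},
    {"dp":[21,2,-29],"rotation":[0,1.1,0]},
    {"dp":[22,1,-29],"rotation":[0,1.1,0]},
    {"dp":[23,1,-29],"rotation":[0,1.1,0]},
    {"dp":[24,1,-28],"rotation":[0,1.1,0]},
  ],
)

```text
t: 14.03
eef_pos: [0.6132, 0.1211, 0.0961]
ee_rot: [-1.575, 0.009, -0.231]
force: [0.6, 0.8, -3.7]
width: 0.0238
```

```bash
python3 - <<'E'
from h import *
plan([([.6447,.0675,.09],-.2695)],vmax=35)
E
```

```text
t 14.03 pos [0.6132 0.1211 0.0961] rot [-1.5751  0.0086 -0.2315] F [ 0.6  0.8 -3.7] w 0.0238
2
[{"dp": [24.1, 3.3, -25.2], "rotation": [0.1, 1.2, -0.3]}, {"dp": [19.3, 2.7, -19.3], "rotation": [0.2, 1.0, -0.2]}]
```

Emit:
move_arm(
  deltas=[
    {"dp":[21,2,-23],"rotation":[0.1,1.2,-0.3]},
    {"dp":[13,1,-15],"rotation":[0.1,1,-0.2]},
    {"dp":[0,0,0],"rotation":[0,0,0]},
    {"dp":[0,0,0],"rotation":[0,0,0]},
  ],
)

```text
t: 14.37
eef_pos: [0.6363, 0.0655, 0.0848]
ee_rot: [-1.578, 0.009, -0.281]
force: [-0.1, 0.6, -2.4]
width: 0.0234
```

```bash
python3 - <<'E'
from h import *
plan([([.6447,.0675,.075],-.2695)],vmax=35); st()
E
```

```text
t 14.37 pos [0.6363 0.0655 0.0848] rot [-1.5777  0.0086 -0.2815] F [-0.1  0.6 -2.4] w 0.0234
1
[{"dp": [7.6, 9.7, 4.3], "rotation": [0.4, -0.7, -0.5]}]
t 14.37 jigTCP mm [ 0.9 -4.1 84.8] yawerr deg -0.6 rp [-0.39  0.49] F [-0.3  0.6 -2.4] M [ 0.08 -0.2   0.  ] w 0.0234
```

Emit:
move_arm(
  deltas=[
    {"dp":[7,4,3.5],"rotation":[0.6,-0.6,-0.7]},
    {"dp":[0,0,0],"rotation":[0,0,0]},
    {"dp":[0,0,0],"rotation":[0,0,0]},
  ],
)

```text
t: 14.62
eef_pos: [0.6425, 0.0677, 0.0773]
ee_rot: [-1.568, -0.001, -0.269]
force: [0.1, 0.2, -2.3]
width: 0.0236
```

```bash
python3 - <<'E'
from h import *
plan([([.6447,.0675,.074],-.2695)],vmax=35); st()
save('scene','s5');crop('s5',200,180,340,285,'c19',5)
save('side','d5');crop('d5',195,170,295,250,'c20',7)
E
```

```text
t 14.62 pos [0.6425 0.0677 0.0773] rot [-1.5681e+00 -8.0000e-04 -2.6940e-01] F [ 0.1  0.2 -2.3] w 0.0236
1
[{"dp": [2.1, 3.3, 0.4], "rotation": [-0.2, 0.0, 0.0]}]
t 14.62 jigTCP mm [ 6.3 -0.3 77.3] yawerr deg 0.09 rp [ 0.15 -0.05] F [ 0.   0.2 -2.3] M [-0.01 -0.15 -0.02] w 0.0236
```

View pics/c19.png

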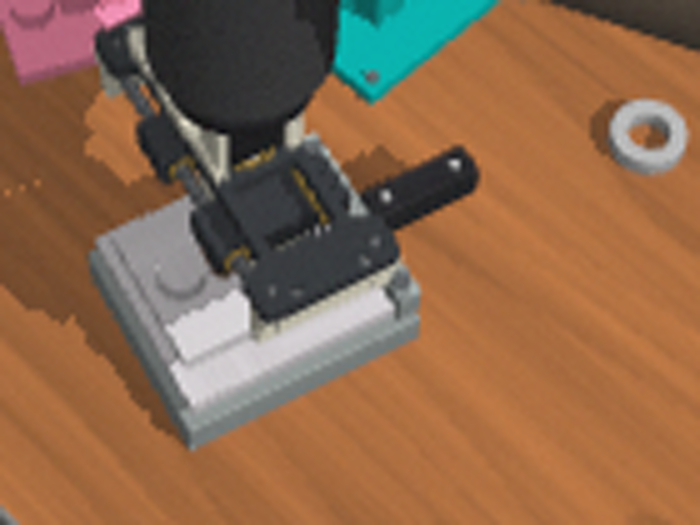

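View pics/c20.png

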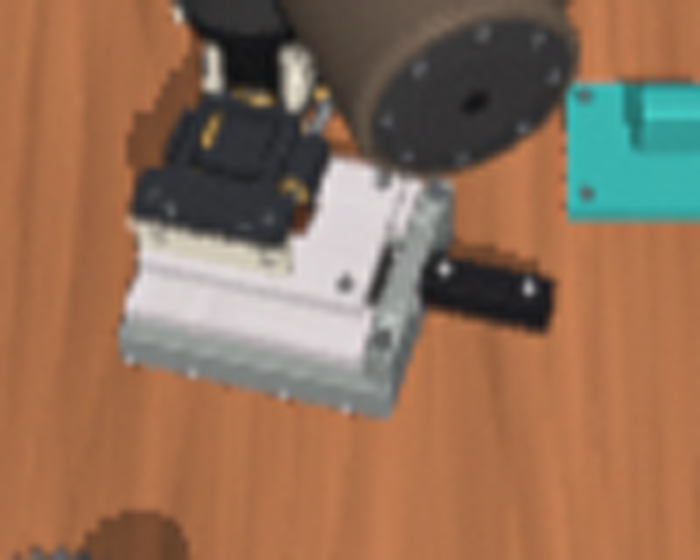

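Emit:
move_arm(
  deltas=[
    {"dp":[2,2,0.3],"rotation":[0,0,0]},
    {"dp":[0,2,0],"rotation":[0,0,0]},
    {"dp":[0,1,0],"rotation":[0,0,0]},
  ],
)

```text
t: 14.97
eef_pos: [0.6448, 0.0698, 0.0732]
ee_rot: [-1.567, -0.002, -0.266]
force: [0.2, -1.2, -1.7]
width: 0.024
```

```bash
python3 - <<'E'
from h import *
plan([([.6447,.0675,.064],-.2695)],vmax=35); st()
E
```

```text
t 14.97 pos [0.6448 0.0698 0.0732] rot [-1.567  -0.0023 -0.2663] F [ 0.2 -1.2 -1.7] w 0.024
1
[{"dp": [0.4, 9.2, -2.3], "rotation": [-0.2, 0.2, 0.1]}]
t 14.97 jigTCP mm [ 8.   2.3 73.2] yawerr deg 0.27 rp [ 0.22 -0.13] F [ 0.5 -1.1 -1.7] M [ 0.01 -0.15 -0.09] w 0.024
```

Emit:
move_arm(
  deltas=[
    {"dp":[0.3,0.5,-2],"rotation":[0,0.2,0]},
    {"dp":[0,0.5,0],"rotation":[0,0,0]},
  ],
)

```text
t: 15.13
eef_pos: [0.6445, 0.0682, 0.0721]
ee_rot: [-1.567, -0.002, -0.269]
force: [0.3, -0.7, -2.3]
width: 0.0238
```

```bash
python3 - <<'E'
from h import *
plan([([.6447,.0675,.064],-.2695)],vmax=35); st()
E
```

```text
t 15.13 pos [0.6445 0.0682 0.0721] rot [-1.5669 -0.0024 -0.2692] F [ 0.3 -0.7 -2.3] w 0.0238
1
[{"dp": [0.3, 8.1, -0.7], "rotation": [-0.2, 0.0, 0.1]}]
t 15.13 jigTCP mm [ 8.1  0.7 72.1] yawerr deg 0.1 rp [ 0.22 -0.13] F [ 0.5 -0.6 -2.3] M [-0.02 -0.14  0.04] w 0.0238
```

Emit:
move_arm(
  deltas=[
    {"dp":[0.3,2,-0.6],"rotation":[0,0,0]},
    {"dp":[0,2,0],"rotation":[0,0,0]},
  ],
)

```text
t: 15.3
eef_pos: [0.645, 0.0676, 0.0684]
ee_rot: [-1.566, -0.003, -0.269]
force: [0.8, -0.3, -3.5]
width: 0.0236
```

```bash
python3 - <<'E'
from h import *
st()
E
```

```text
t 15.3 jigTCP mm [ 8.7  0.2 68.4] yawerr deg 0.11 rp [ 0.25 -0.18] F [ 0.9 -0.1 -3.5] M [ 0.01 -0.15 -0.02] w 0.0236
```

Emit:
move_arm(
  deltas=[
    {"dp":[0,2,0],"rotation":[0,0,0]},
    {"dp":[0,2,0],"rotation":[0,0,0]},
  ],
)

```text
t: 15.47
eef_pos: [0.6449, 0.0674, 0.064]
ee_rot: [-1.566, -0.003, -0.27]
force: [0.4, -0.9, -2.2]
width: 0.0237
```

```bash
python3 - <<'E'
from h import *
st()
E
```

```text
t 15.47 jigTCP mm [ 8.7  0.1 64. ] yawerr deg 0.09 rp [ 0.26 -0.18] F [ 0.6 -0.7 -2.2] M [-0.02 -0.18  0.01] w 0.0237
```

Emit:
move_arm(
  deltas=[
    {"dp":[0,1,0],"rotation":[0,0,0]},
    {"dp":[0,1,0],"rotation":[0,0,0]},
  ],
)

```text
t: 15.63
eef_pos: [0.645, 0.0673, 0.062]
ee_rot: [-1.567, -0.003, -0.269]
force: [-3.4, 1.2, 4.6]
width: 0.0238
```

```bash
python3 - <<'E'
from h import *
st()
E
```

```text
t 15.63 jigTCP mm [ 8.8 -0.  62. ] yawerr deg 0.09 rp [ 0.25 -0.18] F [-3.6  0.3  4.6] M [ 0.18  0.87 -0.12] w 0.0238
```

Emit:
move_arm(
  deltas=[
    {"dp":[-0.4,1,0],"rotation":[0,0,0]},
    {"dp":[-0.2,1.2,0],"rotation":[0,0,0]},
  ],
)

```text
t: 15.8
eef_pos: [0.6449, 0.0673, 0.0612]
ee_rot: [-1.567, -0.005, -0.269]
force: [-3.0, 0.8, 6.0]
width: 0.0234
```

```bash
python3 - <<'E'
from h import *
st()
E
```

```text
t 15.8 jigTCP mm [ 8.8 -0.  61.2] yawerr deg 0.12 rp [ 0.24 -0.27] F [-3.1 -0.1  6. ] M [-0.18  1.04 -0.14] w 0.0234
```

Emit:
move_arm(
  deltas=[
    {"dp":[-0.4,1.5,0],"rotation":[0,0,0]},
    {"dp":[-0.2,1.5,0],"rotation":[0,0,0]},
    {"dp":[0,1.5,0],"rotation":[0,0,0]},
  ],
)

```text
t: 16.05
eef_pos: [0.645, 0.0673, 0.0594]
ee_rot: [-1.566, -0.007, -0.268]
force: [-3.3, 0.9, 6.5]
width: 0.0237
```

```bash
python3 - <<'E'
from h import *
st()
E
```

```text
t 16.05 jigTCP mm [ 8.8 -0.1 59.4] yawerr deg 0.15 rp [ 0.25 -0.39] F [-3.4 -0.1  6.5] M [ 0.18  1.55 -0.17] w 0.0237
```

Emit:
move_arm(
  deltas=[
    {"dp":[-0.4,1.6,0],"rotation":[0,0,0.1]},
    {"dp":[-0.3,1.6,0],"rotation":[0,0,0.1]},
    {"dp":[-0.2,1.6,0],"rotation":[0,0,0]},
  ],
)

```text
t: 16.3
eef_pos: [0.645, 0.0673, 0.0578]
ee_rot: [-1.566, -0.006, -0.268]
force: [-3.9, 0.5, 6.9]
width: 0.0236
```

```bash
python3 - <<'E'
from h import *
st()
E
```

```text
t 16.3 jigTCP mm [ 8.8 -0.  57.8] yawerr deg 0.19 rp [ 0.26 -0.34] F [-3.9 -0.5  6.9] M [-0.12  1.33 -0.22] w 0.0236
```

Emit:
move_arm(
  deltas=[
    {"dp":[-0.4,1.8,0],"rotation":[0,0,0]},
    {"dp":[-0.3,1.8,0],"rotation":[0,0,0]},
    {"dp":[-0.2,1.8,0],"rotation":[0,0,0]},
  ],
)

```text
t: 16.55
eef_pos: [0.645, 0.0673, 0.0564]
ee_rot: [-1.566, -0.009, -0.267]
force: [-6.3, 1.6, 15.8]
width: 0.0233
```

```bash
python3 - <<'E'
from h import *
st()
E
```

```text
t 16.55 jigTCP mm [ 8.9 -0.  56.4] yawerr deg 0.22 rp [ 0.27 -0.51] F [-6.5 -0.1 15.8] M [ 0.17  2.7  -0.26] w 0.0233
```

Emit:
move_arm(
  deltas=[
    {"dp":[-0.7,1.8,0],"rotation":[0,0,0.15]},
    {"dp":[-0.5,1.8,0],"rotation":[0,0,0.1]},
    {"dp":[-0.3,1.8,0],"rotation":[0,0,0]},
  ],
)

```text
t: 16.8
eef_pos: [0.6451, 0.0674, 0.0564]
ee_rot: [-1.566, -0.009, -0.266]
force: [-5.7, 1.9, 12.5]
width: 0.0232
```

```bash
python3 - <<'E'
from h import *
st()
save('scene','s6');crop('s6',200,180,340,285,'c21',5)
save('side','d6');crop('d6',195,170,295,250,'c22',7)
st(); wsave('w10'); st()
E
```

```text
t 16.8 jigTCP mm [ 8.9  0.  56.4] yawerr deg 0.3 rp [ 0.29 -0.49] F [-6.1  0.3 12.5] M [ 0.01  2.32 -0.24] w 0.0232
t 16.9 jigTCP mm [ 8.9  0.  56.4] yawerr deg 0.31 rp [ 0.29 -0.5 ] F [-3.9 -1.1 10.8] M [-0.25  1.91 -0.21] w 0.0237
t 16.9 [0.6451 0.0674 0.0564] [-1.566 -0.009 -0.266] qd 0.002
t 16.95 jigTCP mm [ 8.9  0.  56.4] yawerr deg 0.3 rp [ 0.29 -0.5 ] F [-4.2 -0.7 12. ] M [-0.21  2.   -0.2 ] w 0.0239
```

View pics/c21.png

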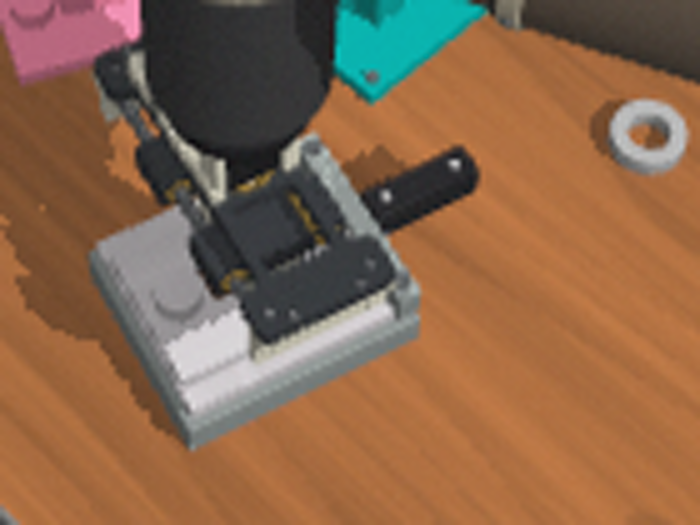

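View pics/c22.png

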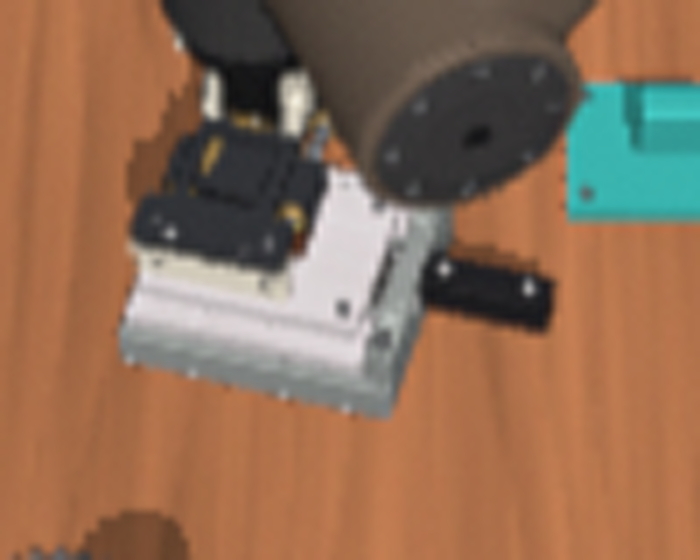

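View pics/w10.png

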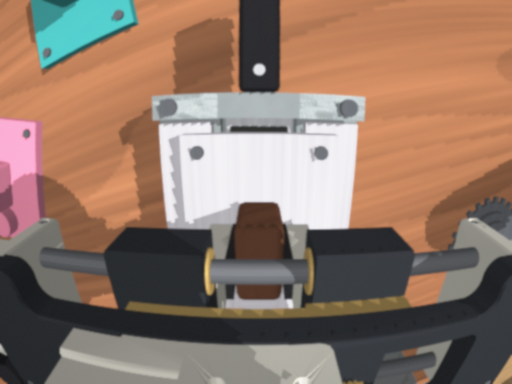

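```bash
python3 - <<'E'
from h import *
f=load('w10'); W=wcloud(f)
print('plate',np.median(W[140:190,220:300].reshape(-1,3)[:,2]), 'bed',np.median(W[140:200,168:174].reshape(-1,3)[:,2]),np.median(W[140:200,346:352].reshape(-1,3)[:,2]),'bridge',np.median(W[102:112,200:320].reshape(-1,3)[:,2]),'table',np.median(W[150:200,400:450].reshape(-1,3)[:,2]))
Q=W[140:190,215:300].reshape(-1,3); J=jig(Q); print(np.linalg.lstsq(np.c_[J[:,:2],np.ones(len(J))],J[:,2],rcond=None)[0])
def g(u,v,z): return (jig(wworld(f,u,v,z))*1000).round(1)
print('plate edge',g(182,134,.05),g(335,134,.05),'bridge',g(154,97,.051),g(365,97,.051),'handle end',g(242,89,.056))
E
```

```text
plate 0.04951965248984727 bed 0.039545580869516594 0.039548062754522204 bridge 0.05051821533058323 table -0.0004937469539772754
[-2.84516517e-01  2.10441991e-05  4.03175790e-02]
plate edge [-52.2 -42.9  50. ] [-52.6  43.2  50. ] bridge [-73.9 -58.4  51. ] [-74.7  59.7  51. ] handle end [-76.4  -8.7  56. ]
```

Emit:
move_arm(
  deltas=[
    {"dp":[-0.5,2.3,0],"rotation":[0,0,0.1]},
    {"dp":[-0.5,2.3,0],"rotation":[0,0,0]},
  ],
)

```text
t: 17.12
eef_pos: [0.6451, 0.0674, 0.0564]
ee_rot: [-1.566, -0.01, -0.265]
force: [-5.6, 0.5, 16.6]
width: 0.0235
```

```bash
python3 - <<'E'
from h import *
st(); wsave('w11'); st(); W=wcloud(load('w11')); print('plate',np.median(W[140:190,220:300].reshape(-1,3)[:,2]), 'bed',np.median(W[140:200,346:352].reshape(-1,3)[:,2]))
E
```

```text
t 17.12 jigTCP mm [ 8.9  0.1 56.4] yawerr deg 0.36 rp [ 0.3  -0.57] F [-5.6 -1.  16.6] M [-0.26  2.49 -0.25] w 0.0235
t 17.1167 [0.6451 0.0674 0.0564] [-1.566 -0.01  -0.265] qd 0.031
t 17.17 jigTCP mm [ 8.9  0.1 56.4] yawerr deg 0.36 rp [ 0.31 -0.59] F [-4.5 -1.4 14.7] M [-0.31  2.27 -0.22] w 0.0238
plate 0.04951919448470231 bed 0.03945377924390242
```

Pressed, stable (about 15–17 N at the wrist plus the cover's weight), bed down 6 mm. Handing in.

```bash
python3 - <<'E'
from h import *
arm.job_done(); st()
E
```

```text
the job is handed in; nothing more can be done
the job is handed in; nothing more can be done
```

I slid the carrier, lining up, into the slot until its handle touched the bridge. Then I set the cover over the pin with its boss at the far end and pressed it onto the lining. I handed the job in at about 17 s of the 64 s, still gripping the handle and pushing.

Last checks:
- **Carrier:** the force on the bridge and the floor when it went in agreed with the images. The nose was at jig x about 5 mm and the handle end at about -76 mm, which is home.
- **Cover:** the plate's rear edge put the hole within about 1 mm of the pin, and its yaw was within about 0.4°.
- **Bed:** the plate top measured at about 50 mm and the bed top at about 40 mm, so the bed is down about 6 mm and the plate is on the lining.
- **Push:** the wrist read 15–17 N upward, plus about 3 N for the cover's weight, and it did not move between readings.

Small things that did not agree:
- The pin appeared 1–2 mm nearer the mouth than the jig's outline suggested.
- A side force of about 4–6 N along -x (jig) stayed on the cover while pressing, probably from the pin touching the hole wall.
- My numerical tilt fit of the plate was spoiled by the handle being in view. For level I relied on the tool's tilt, under 0.7°, and on the pictures.

No other object was touched as far as I could see, but I did not measure the bystanders again at the end. `job_done` reported no verdict.

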